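Set the inspection stand and lay the module on it

ROBOT

A 6-joint arm with a two-finger parallel gripper is mounted at the origin on the work surface; the furniture and walls round the work are solid. World frame = base frame: x ahead of the robot, y to its left, z up, the work surface at z = 0. Lengths are in m, angles in rad, forces in N, time in s.
With the tool pointing down it reaches from about 0.275 to 0.725 m from the base axis. Payload 15.9 kg.
Tool frame: the origin (TCP) lies at the very end of the fingers, on their centre line; the grasp point (between the pads) lies 19 mm behind it; z points along the fingers, y is the line along which they close (so a half turn about z gives the same grasp; the last joint's range is limited). The gripper opens to 85 mm and grips with 20 to 120 N. Pads are 22 mm wide; open, the fingers measure 114 mm over their backs; the gripper's body (76 mm by 85 mm) begins 54 mm behind the grasp point. The pads swing forward as they close: fully open they stand 13 mm farther back than shut.
Start: joints at [1.246, 0.213, -0.034, 1.323, 0, 1.571], TCP at [0.16, 0.474, 0.231] pointing down, gripper open.
Joint ranges: [-2.98, 2.98], [-0.74, 1.72], [-1.14, 1.35], [-2.1, 2.04], [-1.57, 1.44], [-3.14, 3.14]. Speed limits (rad/s): [1.89, 1.89, 2.39, 2.57, 3.14, 3.14].

INTERFACE

Orientations are given as a rotation vector (axis times angle).
In Python, from station import * gives the robot as it stands. The module is installed in compiled form; this text tells all that it offers.
- The arm moves only by the tool play_rows, never from a script. Its argument "deltas" is a list of rows, each an object of numbers: "tx", "ty", "tz": the shift along the tool's x, y, z in units of 0.6 m (1.0 is 0.6 m); "wx", "wy", "wz": the turn, a rotation vector about the tool's x, y, z in units of pi/4 rad (1.0 is pi/4 rad). A call has exactly 5 rows; each row is the pose to reach, as a shift and turn from the pose commanded when the call began, along the tool's axes at that moment; what a row does not reach only later rows make up. A row lasts 1/12 s, in which the tool goes at most 41.7 mm and 7.16 degrees, less where a joint would pass 70% of its speed; a pose out of reach is approached as far as the arm can. A call with a number of a shift or a turn outside -1 to 1 is refused whole. A call with a gripper value outside its range is refused whole. "grip" is the opening, from -1 (shut) to 1 (fully open), set as the call begins (left out, the last holds). The fingers move at their own pace and stop on an object; the grip force is fixed at half the most. Time passes only in rows, so rows that repeat a pose let the fingers close, or fill a call up. It gives the time, the measured TCP pose, the force, the opening and the grip force at its end, in the units of the state.
- read_state(): the state, without advancing time (a new reading comes with each control period).
- camera(name): name is "scene" or "top" or "wrist"; returns a dict with "image" (400x640x3 uint8, red, green, blue), "range_z" (400x640 float32, m along the optical axis (not along the pixel's ray), 0 where there is no reading), "camera_matrix" (3x3 intrinsics, pixels), "extrinsics" (4x4, takes a point from camera to world coordinates). Camera axes: x right, y down, z forward; pixel columns grow to the right and rows downward; lengths in m; the calibration is good to about 2 mm. A picture is of the moment at which its call begins.
- close_job(): hands the job in; it is judged then, once.
The state is a dict: "time_s": time; "q": joint angles; "qd": joint speeds; "joint_efforts": joint torques, N m; "tool_pos": TCP position; "tool_rot": TCP orientation; "wrist_force": force on the tool from outside, world axes, zero at the start; "torque": the same for the moment, N m; "finger_gap": finger opening in m; "finger_force": force on a finger pad.
Only numpy, scipy, OpenCV 4.12 (cv2) and the standard library are available. Lean on these libraries where they do the work, as an engineer would, in place of code of your own. Each camera call takes 0.05 s, during which the arm holds its last target. There are 200 camera calls.

TASK

Set up the swivel-and-tilt stand by its lever while it is empty: turn it until the tab at its front stands over the pointer on the base, and tilt its plate to 35 degrees from level, where the pin meets the long stud on the arc. Then set the flat module (no aerial, small round buttons below its display) down on the plate (do not drop it) and let go: face up, display end uppermost, in the middle, straight, with its lower end against the lip. Leave the other things where they are, and the stand must still be on its marks at the end.

Things in the scene. Friction and masses are not known exactly. Their poses are not given: they have to be found in the camera images.
- stand: round grey base, 132 mm diameter, 20 mm tall, screwed to the desk, of a swivel-and-tilt inspection stand. Origin: centre of its underside, on the vertical swivel axis. A small steel pointer nose sticks out of its rim along its own -x (its front). The turntable and plate turn above it
- swivel (a joint): swivel of the aluminium turntable on the base, rad, counter-clockwise from above positive; 0 = the turntable's front index tab stands exactly over the base's pointer nose and plate and base face the same way. Range -1.2 to 1.2, stiff friction (0.4 N m), stays where it is left
- tilt (a joint): tilt of the plate, rad; 0 = level, grows as the lever end (rear) rises; 0.611 = 35 degrees, where the steel pin on the plate's side meets the long stud of the arc. Range 0 to 1.2, stiff (0.9 N m), stays where left. The hinge axis runs along the turntable's y, 66 mm in front (-x) of the swivel axis, 42 mm above the desk
- plate_seat (a point): middle of the lip's inner face, on the plate's upper surface; 6 mm along x and z from the hinge axis. x: up the plate to the lever, y: across, z: out of its face. Plate 128 x 82 x 6 mm; front lip 12 mm above the surface, 6 mm thick. No side walls; a thin steel arc stands 74 mm to +y of the middle line, to 80 mm from the hinge
- lever_grip (a point): grip point in the middle of the black lever bar that sticks out of the plate's rear edge: bar 66 mm long along the plate's x, 16 mm wide (y), 14 mm thick (z). The point lies 172 mm along the plate's x and 3 mm along z from the hinge axis; same axes as plate_seat
- monitor: tall computer monitor, fixed, standing edge-on to the robot, to the right of the stand: screen 380 mm deep along the world's x, about 25 mm thick, up to 470 mm above the desk; round foot below. Origin under its foot's centre. Keep the arm clear: go round its near edge (190 mm nearer than the origin)
- module: the flat black radio module WITHOUT an aerial, with small round buttons below its display, 115 x 60 x 25 mm (21 mm high over the last 29 mm at the display end), lying face up. x runs lengthwise to the display end, z out of its face. Grasp across its 60 mm width
- module_mid (a point): centre of the module's underside; the module reaches 58 mm from here along +x and -x and 30 mm along +y and -y; same axes as the module
- module_display (a point): point on the module's upper face at the display end, 45 mm along x and 21 mm along z from module_mid
- aerial_module: thick black radio module WITH a stub aerial at one end, 115 x 65 x 41 mm: a bystander, not the one wanted. Origin at the centre of its underside
- multimeter: pocket meter with rotary dial, 128 x 66 x 38 mm, bystander; origin under its centre
- flux_bottle: small dropper bottle, 33 mm diameter, 102 mm tall, bystander; origin under its centre
- solder_reel: reel of wire, 56 mm diameter, 29 mm tall, bystander; origin under its centre
- tape_measure: pocket tape measure, 35 x 80 x 62 mm, bystander; origin under its centre
- driver_red: screwdriver, 180 mm long, bystander
- pencil: pencil, 112 mm long, bystander
- mouse: computer mouse, 109 x 60 x 44 mm, bystander; origin under its centre

How it is judged:
By the outcome, as a careful person would: the job done as asked, in the order asked, and still so for the second after the job is handed in, with the robot touching nothing.
It also fails if it takes over 59 s, if anything falls off the work surface, if the arm or the gripper's body presses on something with over 40 N, if the wrist force passes 120 N, or if a joint passes its speed limit or range.

## Working session

There is one attempt and no reset: what is moved stays moved. The work goes in short steps, Python scripts to look and compute and a tool call to move; the robot and the scene stay as the last step left them, time stands still between calls to the robot, and variables do not carry over. Pictures are saved under pics/ and viewed, at most 10 in all, crops included, and the job is handed in when it is done.

Besides the shell and the picture viewer there is one more tool, called after "Request:" by a JSON object that holds its "op" and its "data", one argument or row to a line. play_rows: Moves the arm, as the interface text tells. Shifts and turns lie within -1 to 1; 1 stands for 0.6 m of shift or pi/4 rad of turn. Its arguments: {"type":"object","properties":{"deltas":{"type":"array"},"grip":{"type":"number"}},"required":["deltas"]}

```bash
mkdir -p pics; cat > h.py <<'E'
from station import *
import numpy as np, cv2
from scipy.spatial.transform import Rotation as R
def snap(n,f):
    c=camera(n); cv2.imwrite(f'pics/{f}.png',c['image'][:,:,::-1]); np.savez(f'pics/{f}.npz',**c); return c
def pts(c):
    d=c['range_z'];K=np.array(c['camera_matrix']);v,u=np.mgrid[:400,:640]
    p=np.stack([(u-K[0,2])/K[0,0]*d,(v-K[1,2])/K[1,1]*d,d],-1);T=np.array(c['extrinsics'])
    return p@T[:3,:3].T+T[:3,3]
def load(f): return dict(np.load(f'pics/{f}.npz'))
E
python3 - <<'E'
from h import *
for n in('top','scene'):
    c=snap(n,n+'1');print(n,c['extrinsics'],c['camera_matrix'])
print(read_state())
E
```

```text
top [[-0.06848804 -0.97576061  0.20784757  0.35884859]
 [-0.99765084  0.06667598 -0.01571994  0.01729628]
 [ 0.00148046 -0.20843593 -0.9780349   0.97338134]
 [ 0.          0.          0.          1.        ]] [[382.54286708   0.         323.97589082]
 [  0.         382.54286708 202.9179787 ]
 [  0.           0.           1.        ]]
scene [[ 0.80359052 -0.37994521  0.45813089 -0.04219661]
 [-0.59498775 -0.4931261   0.63467804 -0.81617127]
 [-0.01522658 -0.78260353 -0.62233421  0.85959528]
 [ 0.          0.          0.          1.        ]] [[452.96766051   0.         316.68445915]
 [  0.         452.96766051 205.70585745]
 [  0.           0.           1.        ]]
{'time_s': 0.1, 'q': array([ 1.24599895e+00,  2.13294070e-01, -3.49651115e-02,  1.32350693e+00,
       -2.49031442e-05,  1.57083431e+00]), 'qd': array([-0.00062997, -0.00140177,  0.001148  , -0.00123265, -0.00101235,
        0.00073297]), 'joint_efforts': array([-2.24695730e-03, -6.87238526e+01,  4.87810850e+01,  1.19540293e-02,
       -2.43505447e-04, -2.14970407e-05]), 'tool_pos': array([0.15947071, 0.47357271, 0.23088448]), 'tool_rot': array([-5.07988338e-01, -3.10011602e+00,  1.50955761e-03]), 'wrist_force': array([-0.84947959, -0.80207162, -0.12531446]), 'torque': array([-0.01836059,  0.03723401, -0.02983056]), 'finger_force': 0.0, 'finger_gap': 0.08547228716037428}
```

View pics/top1.png

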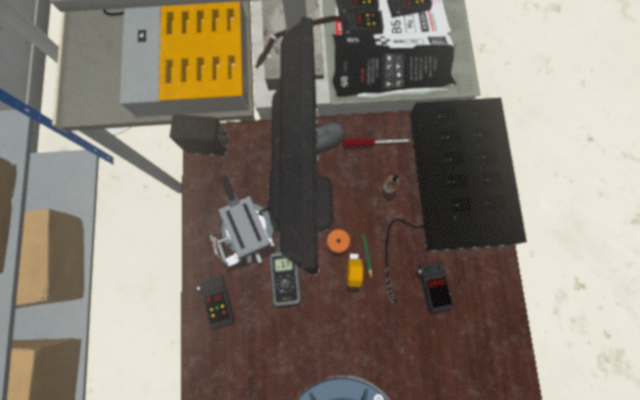

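View pics/scene1.png

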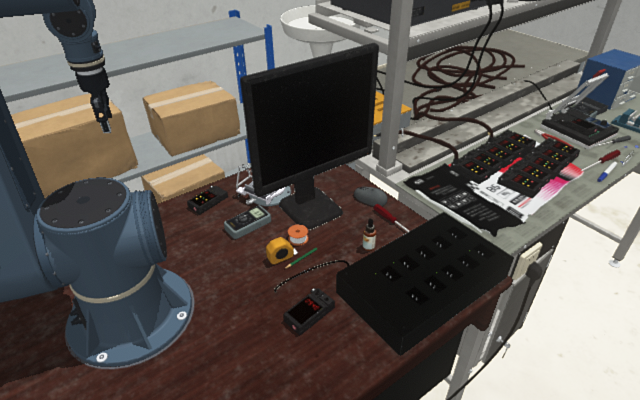

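The top view shows the stand at about (245,230), module candidates at (215,303) and (436,287), the multimeter at (285,278) and the monitor at (295,150). I'll zoom in to tell the modules apart.

```bash
python3 - <<'E'
from h import *
t=load('top1');s=load('scene1')
def cr(c,u,v,w,h,W,H): return cv2.resize(c['image'][v:v+h,u:u+w,::-1],(W,H),interpolation=cv2.INTER_CUBIC)
a=np.hstack([cr(t,180,260,80,80,300,300),cr(t,395,250,80,80,300,300)])
b=np.hstack([cr(t,195,170,100,100,300,300),cr(s,270,270,80,80,300,300)])
cv2.imwrite('pics/crop1.png',np.vstack([a,b]))
P=pts(t)
for n,(u,v) in dict(L=(217,303),Lend=(210,288),Rr=(436,287),desk=(330,330),plate=(247,225),base=(262,215),lever=(228,188),dm=(285,285),tape=(355,270)).items(): print(n,P[v,u].round(4))
E
```

```text
L [0.3328 0.2757 0.0225]
Lend [0.3693 0.2929 0.0202]
Rr [ 0.3341 -0.2542  0.0257]
desk [0.3588 0.0173 0.9734]
plate [0.5125 0.1929 0.0528]
base [0.529  0.1512 0.0826]
lever [0.6048 0.2342 0.0662]
dm [0.3638 0.1091 0.0365]
tape [ 0.3869 -0.0591  0.0612]
```

View pics/crop1.png

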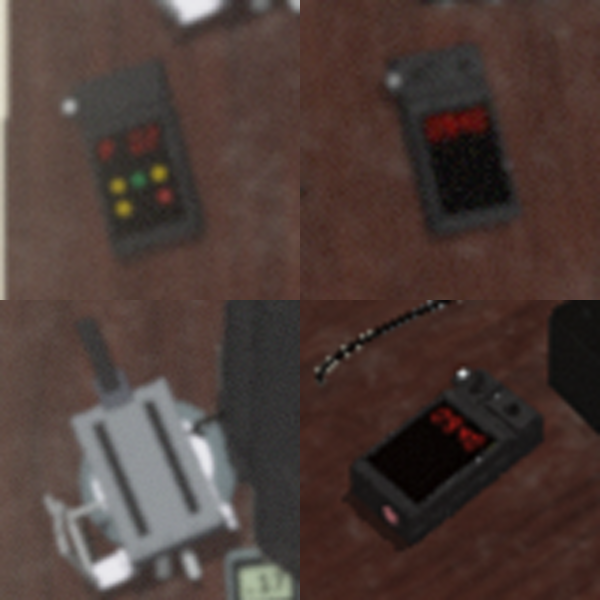

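```bash
python3 - <<'E'
from h import *
np.set_printoptions(linewidth=220)
P=pts(load('top1'))
print('L');print((P[276:330:3,194:240:3,2]*1000).round().astype(int))
print('R');print((P[260:316:3,414:460:3,2]*1000).round().astype(int))
print('stand');print((P[172:272:4,208:280:3,2]*1000).round().astype(int))
c=camera('wrist');st=read_state()
T=np.eye(4);T[:3,:3]=R.from_rotvec(st['tool_rot']).as_matrix();T[:3,3]=st['tool_pos']
print((np.linalg.inv(T)@c['extrinsics']).round(4),c['camera_matrix'])
print(T.round(3))
E
```

```text
L
[[-1  0 -2 -3  0  0  0  1 19 18 -3  2 -2 -3 -2 -1]
 [ 1  2 -3  0  1 23 19 21 20 22  0  2 -2 -1 -1  1]
 [ 1  2 19 20 24 19 16 24 20 18  2  2 -1 -3  1 -4]
 [-2 21 19 21 20 20 17 23 18 21 11  0  0 -1  0 -1]
 [-2 23 19 21 18 20 22 21 24 20 22  4 -1 -2  1 -1]
 [-2  1  0 19 22 25 28 23 26 26 23  3  2 -3  0 -1]
 [ 0 -1  0 23 26 24 23 26 25 22 24  9 -2  2 -2  2]
 [ 0  0  0 24 22 21 24 25 26 24 26 16  1  2  0  2]
 [ 0 -2  2 24 23 23 22 24 24 25 26 23  0  2  0  2]
 [ 1  1 -1 22 24 23 24 26 20 26 25 26  2  1  0  0]
 [ 0 -5  0 -3 23 25 24 21 25 24 24 23 14  0  2  2]
 [-2 -1  0  0 24 24 24 24 23 24 22 25 16  1 -3  2]
 [-3 -1 -1 -2 26 25 24 23 27 24 25 26 24  2 -1  0]
 [ 2 -4 -2  0 26 26 26 23 20 23 24 22 24  4 -1 -3]
 [-2 -3  1 -1  2 23 23 22 24 25 23 21 26 10 -1  1]
 [-1  1 -1  1  0 23 24 23 26 23 25 24 23 -2 -1 -1]
 [ 1  1 -1  2  0 27 24 26 25 25 -1 -1 -2  1  1 -2]
 [-2  1 -2 -1  0 24 23  4 -2  0  0  0  2  1  1 -2]]
R
[[  0   2   0   0  -2  -2  -1  -1  -1   2  -2   0  -2  -2   1   1]
 [  1   1   0  -2   0  22  26  25  27  30   0  -2  -2  -3   5   1]
 [  1  -1  24  22  25  24  28  28  29  30  
[... 3319 characters left out ...]
 32  38   0   0  11   9  -1   1  32  -3  -2  -1  26  26  29]
 [ -1  -3  -4  -3   3  -1  36  30  -3  -2   0  -2   0  -1   0   0  -4   3   0  -3 973  24  28  30]
 [ -1   1   2   0  -1  -1  -2   0  -1  -3  -2   1   2   0  -2   1  -2  -1  -1   0   0  28  27  27]]
[[ 3.000e-04 -9.462e-01 -3.237e-01  8.220e-02]
 [ 1.000e+00  3.000e-04 -1.000e-04 -8.000e-04]
 [ 2.000e-04 -3.237e-01  9.462e-01 -1.419e-01]
 [ 0.000e+00  0.000e+00  0.000e+00  1.000e+00]] [[310.57832998   0.         318.65202673]
 [  0.         310.57832998 196.09369131]
 [  0.           0.           1.        ]]
[[-0.948  0.319 -0.     0.159]
 [ 0.319  0.948 -0.001  0.474]
 [-0.    -0.001 -1.     0.231]
 [ 0.     0.     0.     1.   ]]
```

```bash
python3 - <<'E'
from h import *
P=pts(load('top1'));Z=P[...,2]
v,u=np.mgrid[:400,:640]
def box(a,b,c,d): return (u>=a)&(u<b)&(v>=c)&(v<d)
# module
def rect(m,lo,hi):
    q=P[m&(Z>lo)&(Z<hi)];r=cv2.minAreaRect((q[:,:2]*1000).astype(np.float32));print(r,np.median(q[:,2]),len(q))
rect(box(190,245,270,335),.022,.03)
rect(box(190,245,270,335),.016,.03)
m=box(215,280,195,265)&(Z>.042)&(Z<.066)&(P[...,1]>.13)
q=P[m]; rect(box(222,276,200,240),.048,.062)
# plane fit
A=np.c_[q[:,:2],np.ones(len(q))]
for _ in range(5):
    k=np.linalg.lstsq(A,q[:,2],rcond=None)[0];e=abs(A@k-q[:,2])<.003;A,q=A[e],q[e]
print('plane',k,len(q),np.arctan(np.hypot(*k[:2])),np.arctan2(k[1],k[0]))
r=cv2.minAreaRect((q[:,:2]*1000).astype(np.float32));print(r)
l=P[box(215,238,172,205)&(Z>.058)&(Z<.08)];print('lever',l.mean(0),np.polyfit(l[:,0],l[:,1],1),l.min(0),l.max(0))
n=P[box(210,262,250,266)&(Z>.004)&(Z<.016)];print('nose',n.round(3))
n=P[box(250,265,250,268)&(Z>.016)&(Z<.036)];print('tab',n.round(3))
s=P[box(270,320,10,275)&(Z>.2)];print('mon',np.percentile(s,[1,50,99],axis=0))
E
```

```text
((336.5324401855469, 280.93017578125), (112.71231079101562, 60.97119903564453), 17.19408416748047) 0.0244299842220132 844
((336.7681579589844, 283.0693664550781), (114.74961853027344, 64.38055419921875), 15.72528076171875) 0.023586413784174365 1186
((526.0905151367188, 198.8106689453125), (108.26034545898438, 97.29357147216797), 88.18204498291016) 0.05514873436363138 1346
plane [0.09430218 0.02701197 0.00029782] 1637 0.09778175247829744 0.2789709566796781
((513.2271728515625, 218.96151733398438), (153.50270080566406, 119.59831237792969), 21.089990615844727)
lever [0.59727527 0.23330307 0.06564104] [0.34272173 0.02860386] [0.56436322 0.21346661 0.05808067] [0.63810916 0.25553248 0.07483613]
nose [[0.461 0.261 0.006]
 [0.459 0.238 0.009]
 [0.458 0.235 0.013]
 [0.456 0.234 0.006]
 [0.452 0.178 0.006]
 [0.456 0.261 0.006]
 [0.448 0.257 0.005]
 [0.444 0.201 0.01 ]
 [0.443 0.198 0.013]
 [0.443 0.195 0.011]
 [0.445 0.256 0.007]
 [0.441 0.203 0.011]
 [0.441 0.201 0.009]
 [0.441 0.198 0.009]
 [0.441 0.196 0.01 ]
 [0.445 0.282 0.004]
 [0.443 0.257 0.005]
 [0.439 0.203 0.01 ]
 [0.438 0.2   0.01
[... 513 characters left out ...]
[0.443 0.175 0.028]
 [0.443 0.173 0.025]
 [0.441 0.179 0.031]
 [0.441 0.177 0.03 ]
 [0.441 0.175 0.028]
 [0.44  0.173 0.028]
 [0.438 0.178 0.027]
 [0.438 0.175 0.029]
 [0.438 0.173 0.027]
 [0.438 0.171 0.025]
 [0.436 0.178 0.027]
 [0.436 0.175 0.028]
 [0.435 0.172 0.032]
 [0.435 0.17  0.03 ]
 [0.433 0.175 0.028]
 [0.433 0.173 0.026]
 [0.433 0.17  0.029]
 [0.431 0.175 0.03 ]
 [0.431 0.173 0.029]
 [0.43  0.17  0.031]
 [0.43  0.168 0.03 ]
 [0.429 0.176 0.025]
 [0.428 0.173 0.031]
 [0.428 0.17  0.032]
 [0.428 0.168 0.03 ]
 [0.426 0.173 0.03 ]
 [0.425 0.17  0.03 ]
 [0.425 0.168 0.029]]
mon [[0.38102283 0.01009772 0.33590686]
 [0.55616132 0.04394943 0.46083869]
 [0.83371727 0.08890406 0.47112676]]
```

```bash
cat >> h.py <<'E'
def pose():
    s=read_state();T=np.eye(4);T[:3,:3]=R.from_rotvec(s['tool_rot']).as_matrix();T[:3,3]=s['tool_pos'];return T
def down(yaw,pitch=0):
    # tool x points to -(yaw) dir, z down; pitch = plate tilt (plate x up)
    c,s=np.cos(yaw),np.sin(yaw);p=np.array([[c,-s,0],[s,c,0],[0,0,1]])@R.from_euler('y',-pitch).as_matrix()
    return p@np.diag([-1,1,-1])
def delta(T0,pos,Rm):
    t=T0[:3,:3].T@(np.array(pos)-T0[:3,3])/.6; w=R.from_matrix(T0[:3,:3].T@Rm).as_rotvec()/(np.pi/4)
    return t.round(4),w.round(4)
def mk(pos,Rm):
    T=np.eye(4);T[:3,:3]=Rm;T[:3,3]=pos;return T
E
python3 - <<'E'
from h import *
T=pose();a=[.35,.34,.3];b=[.55,.21,.30]
print(delta(T,a,down(-.05)),delta(mk(a,down(-.05)),b,down(.3)))
E
```

```text
(array([-0.372 , -0.1098, -0.115 ]), array([-1.100e-03, -1.000e-04, -3.498e-01])) (array([-0.3437, -0.1997,  0.    ]), array([ 0.    ,  0.    , -0.4456]))
```

Request:
{"op": "play_rows", "data": {
  "deltas": [
    {"tx":-0.06,"ty":-0.018,"tz":-0.019,"wz":-0.06},
    {"tx":-0.12,"ty":-0.036,"tz":-0.038,"wz":-0.12},
    {"tx":-0.18,"ty":-0.054,"tz":-0.057,"wz":-0.18},
    {"tx":-0.24,"ty":-0.072,"tz":-0.076,"wz":-0.24},
    {"tx":-0.3,"ty":-0.09,"tz":-0.095,"wz":-0.3}
  ],
  "grip": 1
}}

```text
invalid input
```

```bash
python3 - <<'E'
from h import *
print(delta(pose(),[.53,.215,.30],down(.25)))
c=snap('wrist','w0')
E
```

```text
(array([-0.7228, -0.2115, -0.1149]), array([-1.000e-03, -3.000e-04, -7.318e-01]))
```

Request:
{"op": "play_rows", "data": {
  "deltas": [
    {"tx":-0.06,"ty":-0.018,"tz":-0.019,"wx":0,"wy":0,"wz":-0.06},
    {"tx":-0.12,"ty":-0.036,"tz":-0.038,"wx":0,"wy":0,"wz":-0.12},
    {"tx":-0.18,"ty":-0.054,"tz":-0.057,"wx":0,"wy":0,"wz":-0.18},
    {"tx":-0.24,"ty":-0.072,"tz":-0.076,"wx":0,"wy":0,"wz":-0.24},
    {"tx":-0.3,"ty":-0.09,"tz":-0.095,"wx":0,"wy":0,"wz":-0.3}
  ],
  "grip": 1
}}

```text
time_s: 0.62
tool_pos: [0.3139, 0.3639, 0.2889]
tool_rot: [-0.136, -3.139, 0.0]
wrist_force: [0.8, 1.2, -0.0]
finger_gap: 0.0854
finger_force: 0.0
```

```bash
python3 - <<'E'
from h import *
print(delta(pose(),[.53,.215,.30],down(.25)),read_state()['time_s'])
E
```

```text
(array([-0.3802, -0.2161, -0.0186]), array([-0.    , -0.    , -0.4283])) 0.6167
```

```bash
python3 - <<'E'
from h import *
snap('wrist','w1')
E
```

Request:
{"op": "play_rows", "data": {
  "deltas": [
    {"tx":-0.06,"ty":-0.035,"tz":-0.004,"wx":0,"wy":0,"wz":-0.08},
    {"tx":-0.12,"ty":-0.07,"tz":-0.008,"wx":0,"wy":0,"wz":-0.16},
    {"tx":-0.18,"ty":-0.105,"tz":-0.012,"wx":0,"wy":0,"wz":-0.24},
    {"tx":-0.24,"ty":-0.14,"tz":-0.016,"wx":0,"wy":0,"wz":-0.32},
    {"tx":-0.3,"ty":-0.17,"tz":-0.019,"wx":0,"wy":0,"wz":-0.4}
  ]
}}

```text
time_s: 1.08
tool_pos: [0.4844, 0.2458, 0.3]
tool_rot: [-0.357, 3.121, 0.0]
wrist_force: [-0.4, 1.2, 0.0]
finger_gap: 0.0854
finger_force: 0.0
```

```bash
python3 - <<'E'
from h import *
snap('wrist','w2');print(pose().round(3))
a=load('w1')['image'];b=load('w2')['image']
cv2.imwrite('pics/v.png',cv2.resize(np.vstack([a,b])[:,:,::-1],(480,600),interpolation=cv2.INTER_AREA))
E
```

```text
[[-0.974 -0.229  0.001  0.489]
 [-0.229  0.974 -0.002  0.242]
 [-0.001 -0.002 -1.     0.299]
 [ 0.     0.     0.     1.   ]]
```

View pics/v.png

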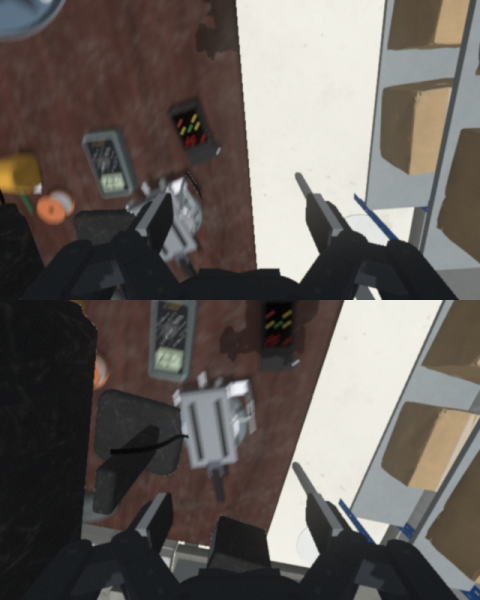

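The upper image (w1) shows the multimeter, module and stand. In the lower one (w2) the stand is at about (275,180) full-res, with its lever pointing down-right. Now I'll measure the stand.

```bash
cat > meas.py <<'E'
from h import *
from scipy.optimize import least_squares
def meas(f):
    P=pts(load(f)).reshape(-1,3)
    def sel(x0,x1,y0,y1,z0,z1): return P[(P[:,0]>x0)&(P[:,0]<x1)&(P[:,1]>y0)&(P[:,1]<y1)&(P[:,2]>z0)&(P[:,2]<z1)]
    n=sel(.415,.436,.18,.22,.005,.016);t=sel(.41,.436,.15,.22,.022,.036)
    print('nose',n.mean(0).round(4),len(n),np.polyfit(n[:,0],n[:,1],1),'tab',t.mean(0).round(4),len(t),np.polyfit(t[:,0],t[:,1],1))
    l=sel(.585,.66,.15,.3,.05,.16);
    if len(l)>20:
        k=np.polyfit(l[:,0],l[:,1],1);print('lever',len(l),l.mean(0).round(4),k,np.arctan(k[0]),l.max(0).round(4),np.polyfit(np.hypot(*(l-l.mean(0))[:,:2].T)*np.sign(l[:,0]-l.mean(0)[0]),l[:,2],1))
    q=sel(.44,.59,.13,.27,.046,.15);A=np.c_[q[:,:2],np.ones(len(q))]
    for th in(.02,.01,.005,.003,.003,.003):
        k=np.linalg.lstsq(A,q[:,2],rcond=None)[0];e=abs(A@k-q[:,2])<th;A,q=A[e],q[e]
    print('plate',len(q),'tilt',np.arctan(np.hypot(*k[:2])),'yaw',np.arctan2(k[1],k[0]),k, 'rect',cv2.minAreaRect((q[:,:2]*1000).astype(np.float32)),q.mean(0))
    b=sel(.42,.6,.1,.29,.005,.022);
    return P,sel
if __name__=='__main__':
    import sys
    for f in sys.argv[1:]: print(f);meas(f)
E
python3 meas.py top1 w1 w2
python3 - <<'E'
from h import *
for f in('w1','w2','top1'):
    P=pts(load(f)).reshape(-1,3)
    m=(abs(P[:,0]-.337)<.08)&(abs(P[:,1]-.285)<.06)&(P[:,2]>.016)&(P[:,2]<.03);q=P[m]
    h=m&(P[:,2]>.0228)
    print(f,cv2.minAreaRect((q[:,:2]*1000).astype(np.float32)),q.mean(0).round(4),len(q))
    # robust: PCA
    c=q[:,:2]-q[:,:2].mean(0);w,V=np.linalg.eigh(c.T@c);print(np.degrees(np.arctan2(*(V[:,1]*np.sign(V[0,1]))[::-1])), [np.percentile(c@V[:,i],[.5,99.5]).round(4) for i in(1,0)])
E
```

```text
top1
nose [0.4318 0.1991 0.0111] 14 [-0.21004987  0.28974505] tab [0.431  0.1804 0.0292] 22 [ 1.48624902 -0.46010012]
lever 166 [0.6099 0.2374 0.0675] [0.38252838 0.00406821] 0.36535450640828665 [0.6381 0.2555 0.0748] [0.1020342  0.06751165]
plate 1682 tilt 0.10163334035323368 yaw 0.3285721824708556 [ 0.09652896  0.03290965 -0.00207677] rect ((514.8651733398438, 215.95433044433594), (152.59869384765625, 119.33556365966797), 19.791168212890625) [0.51417713 0.20349717 0.05425145]
w1
nose [0.4305 0.1991 0.0104] 53 [-0.06346473  0.22645691] tab [0.4293 0.1769 0.0279] 76 [ 0.5740166  -0.06958641]
lever 323 [0.6035 0.2371 0.0662] [ 0.43702199 -0.02665518] 0.4120091531563349 [0.624  0.2504 0.0716] [0.05008334 0.06618882]
plate 2065 tilt 0.10635106049256272 yaw 0.2747388428999393 [ 0.10275016  0.02896185 -0.00405733] rect ((511.076416015625, 218.61354064941406), (157.81356811523438, 118.73635864257812), 24.07295036315918) [0.53069419 0.22046899 0.05685823]
w2
nose [0.4315 0.1981 0.0109] 56 [0.05893516 0.17271029] tab [0.4297 0.1732 0.0284] 78 [ 0.42363343 -0.00885202]
lever 480 [0.6087 0.236
[... 263 characters left out ...]
, 120.2280044555664), 17.971729278564453) [0.51120647 0.20149384 0.05419729]
w1 ((335.55157470703125, 282.6887512207031), (114.47254943847656, 63.876129150390625), 14.036917686462402) [0.3336 0.2804 0.0235] 3475
14.816539847924892 [array([-0.0585,  0.0538]), array([-0.0311,  0.0296])]
w2 ((340.6560974121094, 283.4300537109375), (103.77428436279297, 63.81051254272461), 14.269126892089844) [0.3399 0.2799 0.0232] 4413
16.654728561760134 [array([-0.0531,  0.0494]), array([-0.0311,  0.0293])]
top1 ((336.7681579589844, 283.0693664550781), (114.74961853027344, 64.38055419921875), 15.72528076171875) [0.3372 0.2804 0.0232] 1186
15.994448761681271 [array([-0.0571,  0.0558]), array([-0.0321,  0.0291])]
```

```bash
python3 - <<'E'
from h import *
for f in('top1','w1','w2'):
    P=pts(load(f)).reshape(-1,3)
    for psi in(.32,.35,.38):
        d=np.array([np.cos(psi),np.sin(psi)]);n=np.array([-d[1],d[0]])
        o=np.array([.505,.199]);s=(P[:,:2]-o)@d;t=(P[:,:2]-o)@n;z=P[:,2]
        pl=z-.0555-.103*s
        m=(abs(pl)<.006)&(s>-.055)&(s<.055)&(abs(t)<.06)
        lv=(s>.075)&(s<.16)&(abs(t)<.03)&(z>.055)&(z<.09)
        q=t[m];ed=[]
        for a in np.arange(-.05,.05,.02):
            k=m&(s>a)&(s<a+.02);ed.append(((np.percentile(t[k],1.5)+np.percentile(t[k],98.5))/2*1e3).round(1) if k.sum()>20 else 0)
        le=[]
        for a in np.arange(.085,.14,.02):
            k=lv&(s>a)&(s<a+.02);le.append(((np.percentile(t[k],3)+np.percentile(t[k],97))/2*1e3).round(1) if k.sum()>9 else 0)
        m2=(abs(t)<.03)&(abs(pl)<.008)&(s<.08)
        print(f,psi,ed,le,'lever tip',np.percentile(s[lv],99.5).round(4),'lever z fit',np.polyfit(s[lv],z[lv],1).round(3),'plate front',np.percentile(s[m2],.3).round(4),'plate pl',np.median(pl[m]).round(4))
    b=P[(z>.014)&(z<.024)&(np.hypot(*(P[:,:2]-o).T)<.09)]
    r=P[(z>.003)&(z<.016)&(np.hypot(*(P[:,:2]-o).T)<.085)&(P[:,0]>.44)]
    h=cv2.minEnclosingCircle((r[:,:2]*1000).astype(np.float32));print('base',h,len(r))
    # mouse of rim: farthest points per azimuth
    for nm,z0,z1,y0,y1 in(('nose',.005,.017,.185,.213),('tab',.022,.036,.155,.2)):
        g=P[(P[:,0]>.405)&(P[:,0]<.445)&(P[:,1]>y0)&(P[:,1]<y1)&(z>z0)&(z<z1)]
        print(nm,[(a.round(3),np.median(g[abs(g[:,0]-a)<.004,1]).round(4)) for a in np.arange(.415,.445,.008)],g[:,0].min().round(4))
E
```

```text
top1 0.32 [np.float64(-2.6), np.float64(-0.6), np.float64(7.6), np.float64(1.1), np.float64(2.1)] [np.float64(3.1), np.float64(4.1), np.float64(5.1)] lever tip 0.1404 lever z fit [0.122 0.054] plate front -0.4333 plate pl -0.0023
top1 0.35 [np.float64(0.4), np.float64(0.1), np.float64(7.4), np.float64(0.8), np.float64(0.8)] [np.float64(0.5), np.float64(0.8), np.float64(1.1)] lever tip 0.1405 lever z fit [0.123 0.054] plate front -0.439 plate pl -0.0023
top1 0.38 [np.float64(2.0), np.float64(1.0), np.float64(7.5), np.float64(-0.2), np.float64(-0.4)] [np.float64(-2.2), np.float64(-2.6), np.float64(-2.9)] lever tip 0.1407 lever z fit [0.123 0.054] plate front -0.4441 plate pl -0.0023
base ((505.7730712890625, 200.2157440185547), 84.59784698486328) 337
nose [(np.float64(0.415), np.float64(nan)), (np.float64(0.423), np.float64(nan)), (np.float64(0.431), np.float64(0.1992)), (np.float64(0.439), np.float64(0.1992))] 0.4283
tab [(np.float64(0.415), np.float64(nan)), (np.float64(0.423), np.float64(0.1704)), (np.float64(0.431), np.float64(0.1726)), (np.float64(0.439), np.float64(0.1751))] 0.42
[... 1421 characters left out ...]
t64(-0.3)] [np.float64(0.3), np.float64(0.2), np.float64(0.4)] lever tip 0.1382 lever z fit [0.114 0.055] plate front -0.1936 plate pl -0.002
w2 0.38 [np.float64(2.0), np.float64(0.2), np.float64(6.9), np.float64(-1.6), np.float64(-1.5)] [np.float64(-2.3), np.float64(-3.2), np.float64(-3.5)] lever tip 0.1382 lever z fit [0.114 0.055] plate front -0.1949 plate pl -0.002
base ((503.2119140625, 194.11968994140625), 82.63540649414062) 1304
nose [(np.float64(0.415), np.float64(nan)), (np.float64(0.423), np.float64(0.197)), (np.float64(0.431), np.float64(0.1981)), (np.float64(0.439), np.float64(0.1979))] 0.4267
tab [(np.float64(0.415), np.float64(nan)), (np.float64(0.423), np.float64(0.1698)), (np.float64(0.431), np.float64(0.1713)), (np.float64(0.439), np.float64(0.1743))] 0.4229
  return _methods._mean(a, axis=axis, dtype=dtype,
  ret = ret.dtype.type(ret / rcount)
```

```bash
cat >> h.py <<'E'
O=np.array([.5055,.1993]);
def lever(psi,tilt,up=0,x=.172,dz=.003,adv=.019):
    Rm=down(psi,tilt);d=np.array([np.cos(psi),np.sin(psi)])
    ax=-Rm[:,0];az=-Rm[:,2];H=np.r_[O-.066*d,.042]
    return H+x*ax+(dz+up-adv)*az,Rm
def rows(T0,L):
    for p,r in L: print(*[f'{a:.4f}' for a in np.r_[delta(T0,p,r)]])
E
python3 - <<'E'
from h import *
print(read_state()['q'])
rows(pose(),[lever(.35,.103,.10)]);rows(mk(*lever(.35,.103,.10)),[lever(.35,.103)])
print(lever(.35,.103))
E
```

```text
[ 0.46141981  0.31450517  0.26994845  1.52611013 -0.00213847  0.23077277]
-0.1695 -0.0566 0.2600 -0.0105 -0.1304 -0.1517
0.0000 0.0000 0.1667 0.0000 0.0000 0.0000
(array([0.60576256, 0.23589869, 0.04376949]), array([[-0.93439421, -0.34289781,  0.0965844 ],
       [-0.34108051,  0.93937271,  0.03525606],
       [-0.10281798,  0.        , -0.99470019]]))
```

Request:
{"op": "play_rows", "data": {
  "deltas": [
    {"tx":-0.034,"ty":-0.011,"tz":0.052,"wx":0,"wy":-0.026,"wz":-0.03},
    {"tx":-0.068,"ty":-0.022,"tz":0.104,"wx":0,"wy":-0.052,"wz":-0.06},
    {"tx":-0.102,"ty":-0.034,"tz":0.156,"wx":0,"wy":-0.078,"wz":-0.09},
    {"tx":-0.136,"ty":-0.045,"tz":0.208,"wx":0,"wy":-0.104,"wz":-0.12},
    {"tx":-0.169,"ty":-0.057,"tz":0.26,"wx":-0.01,"wy":-0.13,"wz":-0.152}
  ]
}}

```text
time_s: 1.55
tool_pos: [0.5903, 0.2369, 0.1421]
tool_rot: [-0.523, 2.995, 0.029]
wrist_force: [0.3, 0.8, 0.3]
finger_gap: 0.0854
finger_force: 0.0
```

```bash
python3 - <<'E'
from h import *
snap('wrist','w3')
rows(pose(),[lever(.35,.103)])
P=pts(load('w3')).reshape(-1,3);psi=.35
d=np.array([np.cos(psi),np.sin(psi)]);n=np.array([-d[1],d[0]]);s=(P[:,:2]-O)@d;t=(P[:,:2]-O)@n;z=P[:,2]
m=(s>.085)&(s<.135)&(abs(t)<.03)&(z>.05)&(z<.09);print(m.sum(),np.percentile(t[m],[2,98]),np.polyfit(s[m],z[m],1))
E
```

```text
-0.0093 -0.0075 0.1543 0.0012 -0.0059 -0.0044
1336 [-0.00869918  0.00784037] [0.11104806 0.05571148]
```

Request:
{"op": "play_rows", "data": {
  "deltas": [
    {"tx":-0.003,"ty":-0.003,"tz":0.04,"wx":0,"wy":-0.003,"wz":-0.002},
    {"tx":-0.006,"ty":-0.006,"tz":0.08,"wx":0,"wy":-0.006,"wz":-0.004},
    {"tx":-0.009,"ty":-0.0075,"tz":0.12,"wx":0,"wy":-0.006,"wz":-0.004},
    {"tx":-0.009,"ty":-0.0075,"tz":0.145,"wx":0,"wy":-0.006,"wz":-0.004},
    {"tx":-0.009,"ty":-0.0075,"tz":0.155,"wx":0,"wy":-0.006,"wz":-0.004}
  ]
}}

```text
time_s: 2.02
tool_pos: [0.6037, 0.2374, 0.0488]
tool_rot: [-0.525, 2.994, 0.029]
wrist_force: [-0.3, -0.5, -0.4]
finger_gap: 0.0851
finger_force: 0.0
```

Request:
{"op": "play_rows", "data": {
  "deltas": [
    {"tx":0,"ty":0,"tz":0,"wx":0,"wy":0,"wz":0},
    {"tx":0,"ty":0,"tz":0,"wx":0,"wy":0,"wz":0},
    {"tx":0,"ty":0,"tz":0,"wx":0,"wy":0,"wz":0},
    {"tx":0,"ty":0,"tz":0,"wx":0,"wy":0,"wz":0},
    {"tx":0,"ty":0,"tz":0,"wx":0,"wy":0,"wz":0}
  ],
  "grip": -1
}}

```text
time_s: 2.43
tool_pos: [0.6055, 0.2381, 0.0528]
tool_rot: [-0.525, 2.989, 0.031]
wrist_force: [-0.7, -0.1, -0.1]
finger_gap: 0.0257
finger_force: 0.0
```

Request:
{"op": "play_rows", "data": {
  "deltas": [
    {"tx":0,"ty":0,"tz":0,"wx":0,"wy":0,"wz":0},
    {"tx":0,"ty":0,"tz":0,"wx":0,"wy":0,"wz":0},
    {"tx":0,"ty":0,"tz":0,"wx":0,"wy":0,"wz":0},
    {"tx":0,"ty":0,"tz":0,"wx":0,"wy":0,"wz":0},
    {"tx":0,"ty":0,"tz":0,"wx":0,"wy":0,"wz":0}
  ]
}}

```text
time_s: 2.85
tool_pos: [0.6055, 0.2379, 0.0521]
tool_rot: [-0.525, 2.99, 0.03]
wrist_force: [3.5, -1.0, 4.2]
finger_gap: 0.0145
finger_force: 62.1
```

```bash
python3 - <<'E'
from h import *
T=pose();print(T.round(4))
rows(T,[lever(.35,.103)])
f=np.linspace(0,1,11)[1:]
L=[lever(.35*(1-a),.103) for a in f]
rows(T,L[:5]);print();rows(mk(*L[4]),L[5:])
E
```

```text
[[-0.9347 -0.3408  0.1009  0.6055]
 [-0.3387  0.9401  0.038   0.2379]
 [-0.1078  0.0013 -0.9942  0.0521]
 [ 0.      0.      0.      1.    ]]
0.0022 -0.0033 0.0138 0.0014 0.0064 -0.0030
0.0023 -0.0096 0.0138 0.0061 0.0064 0.0413
0.0026 -0.0158 0.0137 0.0108 0.0064 0.0856
0.0032 -0.0220 0.0136 0.0154 0.0063 0.1299
0.0039 -0.0282 0.0136 0.0201 0.0063 0.1742
0.0049 -0.0343 0.0134 0.0248 0.0063 0.2186

0.0001 -0.0062 -0.0000 0.0046 0.0000 0.0443
0.0004 -0.0124 -0.0000 0.0092 0.0000 0.0887
0.0010 -0.0186 -0.0001 0.0137 0.0000 0.1330
0.0017 -0.0248 -0.0002 0.0183 0.0000 0.1773
0.0027 -0.0310 -0.0003 0.0229 0.0000 0.2216
```

Request:
{"op": "play_rows", "data": {
  "deltas": [
    {"tx":0,"ty":0,"tz":0,"wx":0,"wy":0,"wz":0},
    {"tx":0,"ty":0,"tz":0,"wx":0,"wy":0,"wz":0},
    {"tx":0,"ty":-0.002,"tz":0.004,"wx":0,"wy":0,"wz":0},
    {"tx":0,"ty":-0.003,"tz":0.009,"wx":0,"wy":0,"wz":0},
    {"tx":0,"ty":-0.003,"tz":0.013,"wx":0,"wy":0,"wz":0}
  ],
  "grip": -0.2
}}

```text
time_s: 3.27
tool_pos: [0.6062, 0.2362, 0.0433]
tool_rot: [-0.525, 2.991, 0.03]
wrist_force: [-0.0, -0.3, 0.4]
finger_gap: 0.0339
finger_force: 0.0
```

Request:
{"op": "play_rows", "data": {
  "deltas": [
    {"tx":0,"ty":0,"tz":0,"wx":0,"wy":0,"wz":0},
    {"tx":0,"ty":0,"tz":0,"wx":0,"wy":0,"wz":0},
    {"tx":0,"ty":0,"tz":0,"wx":0,"wy":0,"wz":0},
    {"tx":0,"ty":0,"tz":0,"wx":0,"wy":0,"wz":0},
    {"tx":0,"ty":0,"tz":0,"wx":0,"wy":0,"wz":0}
  ],
  "grip": -1
}}

```text
time_s: 3.68
tool_pos: [0.6061, 0.2364, 0.0436]
tool_rot: [-0.525, 2.991, 0.03]
wrist_force: [0.3, 1.3, -7.0]
finger_gap: 0.0146
finger_force: 58.5
```

```bash
python3 - <<'E'
from h import *
T=pose();print(T[:3,3].round(4))
rows(T,[lever(.35,.103)])
E
```

```text
[0.6061 0.2364 0.0436]
0.0007 -0.0005 -0.0003 0.0016 0.0041 -0.0031
```

Request:
{"op": "play_rows", "data": {
  "deltas": [
    {"tx":0.0001,"ty":-0.0062,"tz":0,"wx":0.0046,"wy":0,"wz":0.0443},
    {"tx":0.0004,"ty":-0.0124,"tz":0,"wx":0.0092,"wy":0,"wz":0.0887},
    {"tx":0.001,"ty":-0.0186,"tz":-0.0001,"wx":0.0137,"wy":0,"wz":0.133},
    {"tx":0.0017,"ty":-0.0248,"tz":-0.0002,"wx":0.0183,"wy":0,"wz":0.1773},
    {"tx":0.0027,"ty":-0.031,"tz":-0.0003,"wx":0.0229,"wy":0,"wz":0.2216}
  ]
}}

```text
time_s: 4.1
tool_pos: [0.6106, 0.2188, 0.0436]
tool_rot: [-0.26, 3.025, 0.019]
wrist_force: [-2.8, 5.9, -6.6]
finger_gap: 0.0151
finger_force: 58.7
```

Request:
{"op": "play_rows", "data": {
  "deltas": [
    {"tx":0.0001,"ty":-0.0062,"tz":0,"wx":0.0046,"wy":0,"wz":0.0443},
    {"tx":0.0004,"ty":-0.0124,"tz":0,"wx":0.0092,"wy":0,"wz":0.0887},
    {"tx":0.001,"ty":-0.0186,"tz":-0.0001,"wx":0.0137,"wy":0,"wz":0.133},
    {"tx":0.0017,"ty":-0.0248,"tz":-0.0002,"wx":0.0183,"wy":0,"wz":0.1773},
    {"tx":0.0027,"ty":-0.031,"tz":-0.0003,"wx":0.0229,"wy":0,"wz":0.2216}
  ]
}}

```text
time_s: 4.52
tool_pos: [0.612, 0.2006, 0.0436]
tool_rot: [0.005, 3.037, 0.007]
wrist_force: [-4.4, 9.2, -5.8]
finger_gap: 0.0144
finger_force: 59.0
```

Request:
{"op": "play_rows", "data": {
  "deltas": [
    {"tx":0,"ty":0,"tz":0,"wx":0,"wy":0,"wz":0},
    {"tx":0,"ty":0,"tz":0,"wx":0,"wy":0,"wz":0},
    {"tx":0,"ty":0,"tz":0,"wx":0,"wy":0,"wz":0},
    {"tx":0,"ty":0,"tz":0,"wx":0,"wy":0,"wz":0},
    {"tx":0,"ty":0,"tz":0,"wx":0,"wy":0,"wz":0}
  ]
}}

```text
time_s: 4.93
tool_pos: [0.612, 0.2001, 0.0436]
tool_rot: [0.004, 3.037, 0.005]
wrist_force: [-4.4, 4.0, -5.6]
finger_gap: 0.015
finger_force: 59.4
```

```bash
python3 - <<'E'
from h import *
T=pose();print(T.round(4));snap('top','top2');snap('scene','scene2');snap('wrist','w4')
for f in('top2','w4','scene2'):
    P=pts(load(f)).reshape(-1,3);z=P[:,2]
    for nm,z0,z1,y0,y1 in(('nose',.005,.017,.17,.23),('tab',.022,.036,.17,.23)):
        g=P[(P[:,0]>.405)&(P[:,0]<.436)&(P[:,1]>y0)&(P[:,1]<y1)&(z>z0)&(z<z1)]
        if len(g): print(f,nm,len(g),np.median(g,0).round(4),np.percentile(g[:,1],[5,95]).round(4))
rows(T,[lever(0,.103)])
L=[lever(0,.103+a) for a in np.linspace(0,.508,11)[1:]]
rows(mk(*lever(0,.103)),L[:5]);print();rows(mk(*L[4]),L[5:])
E
```

```text
[[-0.9945  0.0024  0.1046  0.612 ]
 [ 0.0027  1.      0.0032  0.2001]
 [-0.1046  0.0034 -0.9945  0.0436]
 [ 0.      0.      0.      1.    ]]
scene2 nose 15 [0.4278 0.1963 0.0102] [0.1927 0.2026]
scene2 tab 19 [0.4248 0.2025 0.0295] [0.1971 0.2068]
-0.0004 -0.0014 -0.0003 0.0040 0.0022 -0.0034
-0.0010 0.0000 -0.0146 0.0000 -0.0647 0.0000
-0.0012 0.0000 -0.0292 0.0000 -0.1294 0.0000
-0.0007 0.0000 -0.0438 0.0000 -0.1940 0.0000
0.0005 0.0000 -0.0584 0.0000 -0.2587 0.0000
0.0025 0.0000 -0.0729 0.0000 -0.3234 0.0000

-0.0010 0.0000 -0.0146 0.0000 -0.0647 0.0000
-0.0012 0.0000 -0.0292 0.0000 -0.1294 0.0000
-0.0007 0.0000 -0.0438 0.0000 -0.1940 0.0000
0.0005 0.0000 -0.0584 0.0000 -0.2587 0.0000
0.0025 0.0000 -0.0729 0.0000 -0.3234 0.0000
```

Request:
{"op": "play_rows", "data": {
  "deltas": [
    {"tx":-0.001,"ty":0,"tz":-0.0146,"wx":0,"wy":-0.0647,"wz":0},
    {"tx":-0.0012,"ty":0,"tz":-0.0292,"wx":0,"wy":-0.1294,"wz":0},
    {"tx":-0.0007,"ty":0,"tz":-0.0438,"wx":0,"wy":-0.194,"wz":0},
    {"tx":0.0005,"ty":0,"tz":-0.0584,"wx":0,"wy":-0.2587,"wz":0},
    {"tx":0.0025,"ty":0,"tz":-0.0729,"wx":0,"wy":-0.3234,"wz":0}
  ]
}}

```text
time_s: 5.5
tool_pos: [0.6057, 0.2002, 0.0871]
tool_rot: [0.004, 2.781, 0.005]
wrist_force: [-1.8, 7.7, -10.4]
finger_gap: 0.015
finger_force: 59.1
```

Request:
{"op": "play_rows", "data": {
  "deltas": [
    {"tx":-0.001,"ty":0,"tz":-0.0146,"wx":0,"wy":-0.0647,"wz":0},
    {"tx":-0.0012,"ty":0,"tz":-0.0292,"wx":0,"wy":-0.1294,"wz":0},
    {"tx":-0.0007,"ty":0,"tz":-0.0438,"wx":0,"wy":-0.194,"wz":0},
    {"tx":0.0005,"ty":0,"tz":-0.0584,"wx":0,"wy":-0.2587,"wz":0},
    {"tx":0.0025,"ty":0,"tz":-0.0729,"wx":0,"wy":-0.3234,"wz":0}
  ]
}}

```text
time_s: 5.92
tool_pos: [0.5884, 0.2005, 0.1271]
tool_rot: [0.002, 2.527, 0.005]
wrist_force: [-2.4, 13.2, -12.3]
finger_gap: 0.0153
finger_force: 58.9
```

Request:
{"op": "play_rows", "data": {
  "deltas": [
    {"tx":0,"ty":0,"tz":0,"wx":0,"wy":0,"wz":0},
    {"tx":0,"ty":0,"tz":0,"wx":0,"wy":0,"wz":0},
    {"tx":0,"ty":0,"tz":0,"wx":0,"wy":0,"wz":0},
    {"tx":0,"ty":0,"tz":0,"wx":0,"wy":0,"wz":0},
    {"tx":0,"ty":0,"tz":0,"wx":0,"wy":0,"wz":0}
  ]
}}

```text
time_s: 6.33
tool_pos: [0.5886, 0.2005, 0.1269]
tool_rot: [0.002, 2.53, 0.005]
wrist_force: [-9.5, 9.8, -5.0]
finger_gap: 0.0149
finger_force: 60.4
```

```bash
python3 - <<'E'
from h import *
T=pose();print(T.round(4));snap('wrist','w5')
rows(T,[lever(0,.611)])
P=pts(load('w5')).reshape(-1,3);q=P[(P[:,0]>.46)&(P[:,0]<.54)&(abs(P[:,1]-.2)<.035)&(P[:,2]>.05)&(P[:,2]<.13)]
print(len(q));A=np.c_[q[:,:2],np.ones(len(q))]
for th in(.02,.01,.005,.003,.003):
    k=np.linalg.lstsq(A,q[:,2],rcond=None)[0];e=abs(A@k-q[:,2])<th;A,q=A[e],q[e]
print(len(q),k,np.arctan(np.hypot(*k[:2])),np.arctan2(k[1],k[0]))
E
```

```text
[[-8.185e-01  3.000e-04  5.745e-01  5.886e-01]
 [ 2.600e-03  1.000e+00  3.300e-03  2.005e-01]
 [-5.745e-01  4.200e-03 -8.185e-01  1.269e-01]
 [ 0.000e+00  0.000e+00  0.000e+00  1.000e+00]]
-0.0019 -0.0021 0.0000 0.0041 0.0013 -0.0033
34525
34507 [ 0.71451096 -0.01506512 -0.26641558] 0.6205037445370188 -0.02108139539153546
```

Request:
{"op": "play_rows", "data": {
  "deltas": [
    {"tx":0,"ty":0,"tz":0,"wx":0,"wy":0,"wz":0},
    {"tx":0,"ty":0,"tz":0,"wx":0,"wy":0,"wz":0},
    {"tx":0,"ty":0,"tz":0,"wx":0,"wy":0,"wz":0},
    {"tx":0,"ty":0,"tz":-0.03,"wx":0,"wy":0,"wz":0},
    {"tx":0,"ty":0,"tz":-0.07,"wx":0,"wy":0,"wz":0}
  ],
  "grip": 0.3
}}

```text
time_s: 6.8
tool_pos: [0.5652, 0.1989, 0.161]
tool_rot: [0.005, 2.529, 0.001]
wrist_force: [-0.2, -0.3, -0.3]
finger_gap: 0.0552
finger_force: 0.0
```

Request:
{"op": "play_rows", "data": {
  "deltas": [
    {"tx":0,"ty":0,"tz":-0.06,"wx":0,"wy":0.02,"wz":0},
    {"tx":0,"ty":0,"tz":-0.12,"wx":0,"wy":0.1,"wz":0},
    {"tx":0.02,"ty":0,"tz":-0.17,"wx":0,"wy":0.24,"wz":0},
    {"tx":0.03,"ty":0,"tz":-0.2,"wx":0,"wy":0.4,"wz":0},
    {"tx":0.04,"ty":0,"tz":-0.22,"wx":0,"wy":0.55,"wz":0}
  ]
}}

```text
time_s: 7.22
tool_pos: [0.473, 0.1998, 0.256]
tool_rot: [0.002, 2.862, 0.005]
wrist_force: [0.4, 1.4, -0.0]
finger_gap: 0.0556
finger_force: 0.0
```

```bash
python3 - <<'E'
from h import *
snap('wrist','w6');snap('wrist','w7');T=pose();print(T[:3,3]);rows(T,[([.47,.2,.3],down(0))])
i=load('w7')['image'];cv2.imwrite('pics/v7.png',i[:,:,::-1])
E
```

```text
[0.47474367 0.19986922 0.25597915]
-0.0126 0.0004 -0.0727 0.0038 0.3550 -0.0029
```

View pics/v7.png

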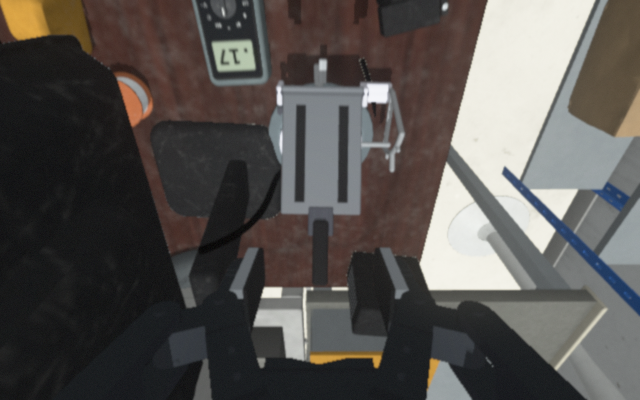

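The tab and nose line up at (320,65) and the plate runs straight down to the lever at (320,250). The arc is at (395,125). Next I'll check both numerically and zoom in.

```bash
cat > chk.py <<'E'
from h import *
import sys
for f in sys.argv[1:]:
    P=pts(load(f)).reshape(-1,3);z=P[:,2]
    for nm,z0,z1 in(('nose',.005,.017),('tab',.022,.036)):
        g=P[(P[:,0]>.405)&(P[:,0]<.438)&(P[:,1]>.17)&(P[:,1]<.23)&(z>z0)&(z<z1)]
        if len(g)>5: print(f,nm,len(g),np.median(g,0).round(4),np.percentile(g[:,1],[5,95]).round(4),np.percentile(g[:,0],[3,97]).round(4))
    q=P[(P[:,0]>.46)&(P[:,0]<.53)&(abs(P[:,1]-.2)<.035)&(z>.05)&(z<.15)];A=np.c_[q[:,:2],np.ones(len(q))]
    for th in(.02,.01,.005,.003,.003):
        k=np.linalg.lstsq(A,q[:,2],rcond=None)[0];e=abs(A@k-q[:,2])<th;A,q=A[e],q[e]
    print(f,len(q),k,'tilt',np.arctan(np.hypot(*k[:2])),'yaw',np.arctan2(k[1],k[0]))
    # desk level check
    D=P[(abs(z)<.008)&(P[:,0]>.3)&(P[:,0]<.6)&(abs(P[:,1]-.2)<.15)];B=np.c_[D[:,:2],np.ones(len(D))];print(' desk',np.linalg.lstsq(B,D[:,2],rcond=None)[0].round(4))
    t=lambda a,b:P[(P[:,0]>a)&(P[:,0]<b)&(abs(P[:,1]-.2)<.055)&(abs(P[:,2]-(k[0]*P[:,0]+k[1]*P[:,1]+k[2]))<.005)]
    print(' mid',[(np.round(a+.005,3),(np.percentile(t(a,a+.01)[:,1],[1,99]).mean()).round(4)) for a in np.arange(.46,.545,.02)])
    l=P[(P[:,0]>.565)&(P[:,0]<.61)&(abs(P[:,1]-.2)<.03)&(z>.1)&(z<.18)]
    if len(l)>20:print(' lever',len(l),np.polyfit(l[:,0],l[:,1],1),l.mean(0).round(4),np.arctan(np.polyfit(l[:,0],l[:,2],1)[0]))
E
python3 chk.py w6 w7; python3 - <<'E'
from h import *
i=load('w7')['image'];z=lambda u,v:cv2.resize(i[v:v+60,u:u+60,::-1],(400,400),interpolation=cv2.INTER_CUBIC)
cv2.imwrite('pics/v8.png',np.hstack([z(290,50),z(355,75)]))
E
```

```text
w6 nose 62 [0.4315 0.1957 0.0112] [0.1935 0.1979] [0.4265 0.4374]
w6 tab 172 [0.4271 0.2025 0.0284] [0.1989 0.2062] [0.4174 0.4376]
w6 5813 [ 0.71548273 -0.01496405 -0.2670341 ] tilt 0.6211451346377075 yaw -0.020911573363846504
 desk [ 0.0028 -0.0018 -0.001 ]
 mid [(np.float64(0.465), np.float64(0.2019)), (np.float64(0.485), np.float64(0.2065)), (np.float64(0.505), np.float64(0.2013)), (np.float64(0.525), np.float64(0.1959)), (np.float64(0.545), np.float64(0.2006))]
 lever 733 [-0.04125342  0.22347352] [0.5838 0.1994 0.152 ] 0.615327171500531
w7 nose 60 [0.4313 0.1961 0.0114] [0.1939 0.1983] [0.4263 0.4373]
w7 tab 164 [0.4264 0.2025 0.0285] [0.1993 0.2066] [0.4174 0.4372]
w7 5724 [ 0.71484186 -0.01559854 -0.26661729] tilt 0.6207302569701606 yaw -0.02181750760128358
 desk [ 0.0029 -0.0019 -0.001 ]
 mid [(np.float64(0.465), np.float64(0.2018)), (np.float64(0.485), np.float64(0.2061)), (np.float64(0.505), np.float64(0.2012)), (np.float64(0.525), np.float64(0.1961)), (np.float64(0.545), np.float64(0.2011))]
 lever 734 [0.00029686 0.19915917] [0.5837 0.1993 0.1519] 0.6199826134165475
```

View pics/v8.png

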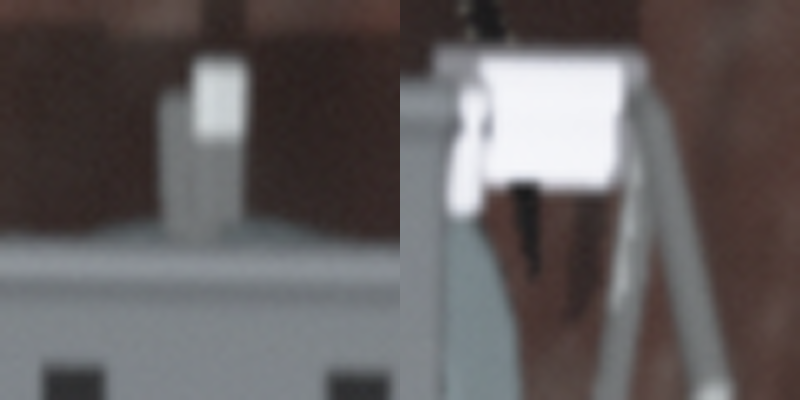

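```bash
python3 - <<'E'
from h import *
for f in('top1','w1','w2','scene1','w7','scene2'):
    P=pts(load(f)).reshape(-1,3);z=P[:,2]
    g=P[(P[:,0]>.424)&(P[:,0]<.438)&(P[:,1]>.185)&(P[:,1]<.212)&(z>.006)&(z<.016)]
    t=P[(P[:,0]>.420)&(P[:,0]<.438)&(P[:,1]>.16)&(P[:,1]<.212)&(z>.024)&(z<.034)]
    if len(g)>3 and len(t)>3: print(f,len(g),np.percentile(g[:,1],[0,5,50,95,100]).round(4),g[:,0].mean().round(4),'tab',np.percentile(t[:,1],[0,5,50,95,100]).round(4),t[:,0].mean().round(4))
E
```

```text
top1 16 [0.1959 0.196  0.1992 0.2032 0.2034] 0.4323 tab [0.1677 0.1678 0.1722 0.1762 0.1779] 0.431
w1 63 [0.1932 0.194  0.1997 0.2032 0.2035] 0.4316 tab [0.1652 0.1666 0.1718 0.1765 0.1779] 0.4302
w2 65 [0.193  0.1938 0.1983 0.2024 0.2032] 0.4324 tab [0.1649 0.1668 0.1711 0.1758 0.1774] 0.4306
scene1 12 [0.1937 0.1943 0.1987 0.203  0.2035] 0.4302 tab [0.1647 0.1667 0.171  0.1759 0.178 ] 0.429
w7 59 [0.1938 0.1939 0.1961 0.1983 0.1983] 0.4317 tab [0.1993 0.1993 0.2025 0.2066 0.2067] 0.4285
scene2 15 [0.1919 0.1927 0.1963 0.2023 0.203 ] 0.4304 tab [0.1964 0.1972 0.2025 0.2075 0.2082] 0.4281
```

```bash
sed -i 's/^O=.*/O=np.array([.5055,.2018])/' h.py; python3 - <<'E'
from h import *
T=pose();a=lever(-.02,.612,.10);b=lever(-.02,.612);print(a[0],b[0])
rows(T,[a]);rows(mk(*a),[b])
rows(mk(*b),[lever(-.02+.056*f/4,.612) for f in range(1,5)])
E
```

```text
[0.53201834 0.20126956 0.20956902] [0.58945741 0.20012063 0.12771895]
-0.0705 0.0023 0.1006 0.0138 -0.4242 0.0191
-0.0000 0.0000 0.1667 0.0000 0.0000 0.0000
0.0000 0.0020 -0.0000 -0.0102 -0.0000 -0.0146
0.0000 0.0039 -0.0000 -0.0205 0.0000 -0.0292
0.0001 0.0059 -0.0001 -0.0307 -0.0000 -0.0438
0.0002 0.0078 -0.0001 -0.0410 0.0000 -0.0584
```

Request:
{"op": "play_rows", "data": {
  "deltas": [
    {"tx":-0.012,"ty":0,"tz":0.015,"wx":0.003,"wy":-0.085,"wz":0.004},
    {"tx":-0.026,"ty":0.001,"tz":0.035,"wx":0.006,"wy":-0.17,"wz":0.008},
    {"tx":-0.042,"ty":0.0015,"tz":0.06,"wx":0.009,"wy":-0.255,"wz":0.012},
    {"tx":-0.058,"ty":0.002,"tz":0.085,"wx":0.012,"wy":-0.34,"wz":0.016},
    {"tx":-0.0705,"ty":0.0023,"tz":0.1,"wx":0.0138,"wy":-0.424,"wz":0.019}
  ]
}}

```text
time_s: 7.73
tool_pos: [0.532, 0.2006, 0.2062]
tool_rot: [0.025, 2.523, -0.009]
wrist_force: [0.7, 0.1, 0.2]
finger_gap: 0.0557
finger_force: 0.0
```

Request:
{"op": "play_rows", "data": {
  "deltas": [
    {"tx":0,"ty":0,"tz":0.03,"wx":0,"wy":0,"wz":0},
    {"tx":0,"ty":0,"tz":0.06,"wx":0,"wy":0,"wz":0},
    {"tx":0,"ty":0,"tz":0.08,"wx":0,"wy":0,"wz":0},
    {"tx":0,"ty":0,"tz":0.08,"wx":0,"wy":0,"wz":0},
    {"tx":0,"ty":0,"tz":0.08,"wx":0,"wy":0,"wz":0}
  ]
}}

```text
time_s: 8.15
tool_pos: [0.5588, 0.2, 0.1673]
tool_rot: [0.025, 2.528, -0.01]
wrist_force: [0.0, 0.7, -0.2]
finger_gap: 0.0554
finger_force: 0.0
```

```bash
python3 - <<'E'
from h import *
T=pose();print(T[:3,3]);rows(T,[lever(-.02,.612)])
E
```

```text
[0.55876725 0.20003571 0.16728736]
-0.0039 0.0013 0.0834 -0.0017 0.0016 0.0012
```

Request:
{"op": "play_rows", "data": {
  "deltas": [
    {"tx":-0.002,"ty":0.001,"tz":0.025,"wx":0,"wy":0,"wz":0},
    {"tx":-0.0039,"ty":0.0013,"tz":0.05,"wx":0,"wy":0,"wz":0},
    {"tx":-0.0039,"ty":0.0013,"tz":0.07,"wx":0,"wy":0,"wz":0},
    {"tx":-0.0039,"ty":0.0013,"tz":0.083,"wx":0,"wy":0,"wz":0},
    {"tx":-0.0039,"ty":0.0013,"tz":0.083,"wx":0,"wy":0,"wz":0}
  ]
}}

```text
time_s: 8.57
tool_pos: [0.5896, 0.2004, 0.1279]
tool_rot: [0.024, 2.529, -0.01]
wrist_force: [-1.3, 0.6, -0.9]
finger_gap: 0.0555
finger_force: 0.0
```

Request:
{"op": "play_rows", "data": {
  "deltas": [
    {"tx":0,"ty":0,"tz":0,"wx":0,"wy":0,"wz":0},
    {"tx":0,"ty":0,"tz":0,"wx":0,"wy":0,"wz":0},
    {"tx":0,"ty":0,"tz":0,"wx":0,"wy":0,"wz":0},
    {"tx":0,"ty":0,"tz":0,"wx":0,"wy":0,"wz":0},
    {"tx":0,"ty":0,"tz":0,"wx":0,"wy":0,"wz":0}
  ],
  "grip": -1
}}

```text
time_s: 8.98
tool_pos: [0.5899, 0.2008, 0.1294]
tool_rot: [0.024, 2.527, -0.009]
wrist_force: [-2.3, -1.6, 4.2]
finger_gap: 0.0146
finger_force: 61.8
```

Request:
{"op": "play_rows", "data": {
  "deltas": [
    {"tx":0,"ty":0,"tz":0,"wx":0,"wy":0,"wz":0},
    {"tx":0,"ty":0.002,"tz":0,"wx":-0.01,"wy":0,"wz":-0.0146},
    {"tx":0,"ty":0.0039,"tz":0,"wx":-0.02,"wy":0,"wz":-0.0292},
    {"tx":0,"ty":0.0059,"tz":0,"wx":-0.031,"wy":0,"wz":-0.0438},
    {"tx":0,"ty":0.0078,"tz":0,"wx":-0.041,"wy":0,"wz":-0.0584}
  ]
}}

```text
time_s: 9.4
tool_pos: [0.5901, 0.205, 0.129]
tool_rot: [-0.047, 2.527, 0.013]
wrist_force: [-0.8, -4.9, 5.2]
finger_gap: 0.0146
finger_force: 61.9
```

Request:
{"op": "play_rows", "data": {
  "deltas": [
    {"tx":0,"ty":0,"tz":0,"wx":0,"wy":0,"wz":0},
    {"tx":0,"ty":0,"tz":0,"wx":0,"wy":0,"wz":0},
    {"tx":0,"ty":0,"tz":0,"wx":0,"wy":0,"wz":0},
    {"tx":0,"ty":0,"tz":0,"wx":0,"wy":0,"wz":0},
    {"tx":0,"ty":0,"tz":0,"wx":0,"wy":0,"wz":0}
  ]
}}

```text
time_s: 9.82
tool_pos: [0.5901, 0.2052, 0.1289]
tool_rot: [-0.046, 2.527, 0.013]
wrist_force: [-0.8, -4.7, 5.8]
finger_gap: 0.0146
finger_force: 61.9
```

```bash
python3 - <<'E'
from h import *
T=pose();print(T[:3,3]);rows(T,[lever(.036,.612)]);snap('scene','s3');snap('wrist','w8')
E
python3 chk.py w8 s3
```

```text
[0.59007941 0.205186   0.12894658]
0.0021 -0.0006 0.0010 -0.0011 0.0024 0.0012
w8 27906 [ 0.70682295  0.02638979 -0.27135258] tilt 0.6156187889824685 yaw 0.037318458432498924
 desk [ 0.001  -0.0003 -0.0008]Traceback (most recent call last):
  File "chk.py", line 15, in <module>
    print(' mid',[(np.round(a+.005,3),(np.percentile(t(a,a+.01)[:,1],[1,99]).mean()).round(4)) for a in np.arange(.46,.545,.02)])
                                       ~~~~~~~~~~~~~^^^^^^^^^^^^^^^^^^^^^^^^
    return _quantile_unchecked(
        a, q, axis, out, overwrite_input, method, keepdims, weights)
    return _ureduce(a,
                    func=_quantile_ureduce_func,
    ...<5 lines>...
                    overwrite_input=overwrite_input,
                    method=method)
    r = func(a, **kwargs)
    result = _quantile(arr,
                       quantiles=q,
    ...<2 lines>...
                       out=out,
                       weights=wgt)
    slices_having_nans = np.isnan(arr[-1, ...])
                                  ~~~^^^^^^^^^
IndexError: index -1 is out of bounds for axis 0 with size 0
```

Yaw is now +0.037 as intended. I'll release, retreat and look again.

Request:
{"op": "play_rows", "data": {
  "deltas": [
    {"tx":0,"ty":0,"tz":0,"wx":0,"wy":0,"wz":0},
    {"tx":0,"ty":0,"tz":0,"wx":0,"wy":0,"wz":0},
    {"tx":0,"ty":0,"tz":0,"wx":0,"wy":0,"wz":0},
    {"tx":0,"ty":0,"tz":-0.03,"wx":0,"wy":0,"wz":0},
    {"tx":0,"ty":0,"tz":-0.07,"wx":0,"wy":0,"wz":0}
  ],
  "grip": 0.3
}}

```text
time_s: 10.33
tool_pos: [0.5646, 0.2041, 0.1612]
tool_rot: [-0.047, 2.531, 0.012]
wrist_force: [-0.4, -0.2, 0.6]
finger_gap: 0.0558
finger_force: 0.0
```

Request:
{"op": "play_rows", "data": {
  "deltas": [
    {"tx":0,"ty":0,"tz":-0.06,"wx":0,"wy":0.02,"wz":0},
    {"tx":0,"ty":0,"tz":-0.12,"wx":0,"wy":0.1,"wz":0},
    {"tx":0.02,"ty":0,"tz":-0.17,"wx":0,"wy":0.24,"wz":0},
    {"tx":0.03,"ty":0,"tz":-0.2,"wx":0,"wy":0.4,"wz":0},
    {"tx":0.04,"ty":0,"tz":-0.22,"wx":0,"wy":0.55,"wz":0}
  ]
}}

```text
time_s: 10.75
tool_pos: [0.4732, 0.2017, 0.2561]
tool_rot: [-0.055, 2.86, 0.008]
wrist_force: [1.6, 0.8, -0.6]
finger_gap: 0.0555
finger_force: 0.0
```

```bash
python3 - <<'E'
from h import *
snap('wrist','w9');snap('scene','s4');T=pose();print(T.round(4))
i=load('w9')['image'];z=lambda u,v:cv2.resize(i[v:v+60,u:u+60,::-1],(400,400),interpolation=cv2.INTER_CUBIC)
cv2.imwrite('pics/v9.png',np.hstack([z(290,45),z(355,75)]))
E
python3 chk.py w9
```

```text
[[-9.601e-01 -3.770e-02  2.770e-01  4.749e-01]
 [-3.640e-02  9.993e-01  9.900e-03  2.018e-01]
 [-2.772e-01 -6.000e-04 -9.608e-01  2.561e-01]
 [ 0.000e+00  0.000e+00  0.000e+00  1.000e+00]]
w9 nose 12 [0.4316 0.2026 0.0106] [0.2024 0.2028] [0.4271 0.4371]
w9 tab 176 [0.4274 0.1977 0.0286] [0.1939 0.2013] [0.4175 0.4375]
w9 5808 [ 0.70807464  0.02715377 -0.27223637] tilt 0.6164712294764302 yaw 0.03832995993132141
 desk [ 0.0032 -0.002  -0.0011]
 mid [(np.float64(0.465), np.float64(0.1991)), (np.float64(0.485), np.float64(0.2062)), (np.float64(0.505), np.float64(0.2007)), (np.float64(0.525), np.float64(0.1961)), (np.float64(0.545), np.float64(0.2017))]
 lever 740 [0.03613864 0.18262153] [0.5841 0.2037 0.1511] 0.6129616978902457
```

View pics/v9.png

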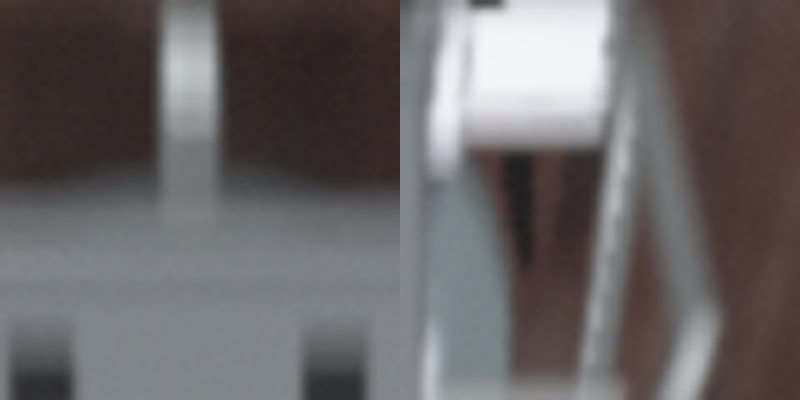

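The tab now sits over the nose (0.8 mm off, about 0.6°) and the tilt is about 35.2°. Next is the module.

```bash
python3 - <<'E'
from h import *
T=pose();rows(T,[([.337,.282,.2],down(.276))])
E
```

```text
0.2417 0.1422 0.0275 -0.0433 0.3558 -0.3013
```

Request:
{"op": "play_rows", "data": {
  "deltas": [
    {"tx":0.048,"ty":0.028,"tz":0.0,"wx":-0.008,"wy":0.07,"wz":-0.06},
    {"tx":0.097,"ty":0.057,"tz":0.005,"wx":-0.017,"wy":0.14,"wz":-0.12},
    {"tx":0.145,"ty":0.085,"tz":0.011,"wx":-0.026,"wy":0.213,"wz":-0.18},
    {"tx":0.193,"ty":0.114,"tz":0.018,"wx":-0.035,"wy":0.285,"wz":-0.24},
    {"tx":0.2417,"ty":0.1422,"tz":0.0275,"wx":-0.0433,"wy":0.3558,"wz":-0.3013}
  ],
  "grip": 1
}}

```text
time_s: 11.27
tool_pos: [0.3362, 0.2823, 0.1962]
tool_rot: [-0.435, 3.109, -0.001]
wrist_force: [0.3, 0.6, 0.0]
finger_gap: 0.0853
finger_force: 0.0
```

Request:
{"op": "play_rows", "data": {
  "deltas": [
    {"tx":0,"ty":0,"tz":0,"wx":0,"wy":0,"wz":0},
    {"tx":0,"ty":0,"tz":0,"wx":0,"wy":0,"wz":0},
    {"tx":0,"ty":0,"tz":0,"wx":0,"wy":0,"wz":0},
    {"tx":0,"ty":0,"tz":0,"wx":0,"wy":0,"wz":0},
    {"tx":0,"ty":0,"tz":0,"wx":0,"wy":0,"wz":0}
  ]
}}

```text
time_s: 11.68
tool_pos: [0.3377, 0.2812, 0.1976]
tool_rot: [-0.43, 3.108, -0.001]
wrist_force: [1.2, -0.2, 1.1]
finger_gap: 0.0859
finger_force: 0.0
```

```bash
cat > mod.py <<'E'
from h import *
import sys
for f in sys.argv[1:]:
    P=pts(load(f)).reshape(-1,3);q=P[(abs(P[:,0]-.337)<.09)&(abs(P[:,1]-.285)<.065)&(P[:,2]>.0175)&(P[:,2]<.032)]
    best=None
    for a in np.arange(.22,.34,.004):
        d=np.array([np.cos(a),np.sin(a)]);n=np.array([-d[1],d[0]]);s=q[:,:2]@d;t=q[:,:2]@n
        sm=np.median(s);k=abs(s-sm)<.035
        lo,hi=np.percentile(t[k],[.7,99.3]);s0,s1=np.percentile(s,[.5,99.5])
        if best is None or hi-lo<best[0]: best=(hi-lo,a,s1-s0,(s0+s1)/2*d+(lo+hi)/2*n)
    print(f,len(q),best)
    b=best[3];d=np.array([np.cos(best[1]),np.sin(best[1])]);s=(q[:,:2]-b)@d
    print([(round(x,3),np.median(q[abs(s-x)<.006,2]).round(4)) for x in(-.045,-.02,0,.02,.045)])
E
python3 - <<'E'
from h import *
snap('wrist','w10');snap('top','top4');print(pose().round(3)[:3,3])
E
python3 mod.py top1 w1 w10 ; python3 meas.py top4 | tail -1
```

```text
[0.338 0.281 0.198]
top1 1168 (np.float64(0.05669403434158865), np.float64(0.224), np.float64(0.1312693071665093), array([0.34708079, 0.2826162 ]))
[(-0.045, np.float64(0.0242)), (-0.02, np.float64(0.0243)), (0, np.float64(0.0244)), (0.02, np.float64(0.0214)), (0.045, np.float64(0.0202))]
w1 3518 (np.float64(0.05609411827840899), np.float64(0.22), np.float64(0.1336547890778858), array([0.34662861, 0.28206211]))
[(-0.045, np.float64(0.0245)), (-0.02, np.float64(0.0246)), (0, np.float64(0.0245)), (0.02, np.float64(0.021)), (0.045, np.float64(0.0205))]
w10 5744 (np.float64(0.05592645466834806), np.float64(0.24800000000000003), np.float64(0.11220491106414832), array([0.33600801, 0.27930444]))
[(-0.045, np.float64(0.0245)), (-0.02, np.float64(0.0244)), (0, np.float64(0.0245)), (0.02, np.float64(0.0246)), (0.045, np.float64(0.0205))]
plate 1645 tilt 0.6200746828585352 yaw 0.03359371628867794 [ 0.7136189   0.02398213 -0.27545243] rect ((514.3585815429688, 208.94619750976562), (117.65283203125, 147.9358673095703), 88.25630950927734) [0.5029013  0.20264333 0.08828542]
```

```bash
python3 - <<'E'
from h import *
for f in('top1','w1','w10'):
    P=pts(load(f)).reshape(-1,3);a=.27;b=np.array([.337,.281])
    for it in range(3):
        d=np.array([np.cos(a),np.sin(a)]);n=np.array([-d[1],d[0]]);s=(P[:,:2]-b)@d;t=(P[:,:2]-b)@n
        k=(abs(s)<.075)&(abs(t)<.045)&(P[:,2]>.0175)&(P[:,2]<.03)
        X=[];L=[];H=[]
        for x in np.arange(-.045,.026,.01):
            m=k&(abs(s-x)<.005);X.append(x);L.append(np.percentile(t[m],1));H.append(np.percentile(t[m],99))
        pl,ph=np.polyfit(X,L,1),np.polyfit(X,H,1);a+=(pl[0]+ph[0])/2
    m=k&(abs(t)<.022);s0,s1=np.percentile(s[m],[.5,99.5]);tm=(pl[1]+ph[1])/2
    print(f,a,pl,ph,'len',s1-s0,'ctr',b+(s0+s1)/2*d+tm*n)
E
```

```text
top1 0.2399859007507835 [-0.00282094 -0.02863779] [0.00287607 0.02707958] len 0.11223900576710037 ctr [0.33799196 0.28044062]
w1 0.2368418551218286 [ 0.00292089 -0.0288395 ] [-0.00297425  0.02680345] len 0.11224310004349294 ctr [0.33613442 0.27974378]
w10 0.24447766094413947 [ 0.00452627 -0.02933462] [-0.00450279  0.02626588] len 0.1122823289922224 ctr [0.3360788  0.27918882]
```

```bash
python3 - <<'E'
from h import *
T=pose();rows(T,[([.3365,.2797,.04],down(.241)),([.3365,.2797,.002],down(.241))])
E
```

```text
0.0032 -0.0018 0.2627 -0.0014 0.0043 0.0434
0.0035 -0.0017 0.3260 -0.0014 0.0043 0.0434
```

Request:
{"op": "play_rows", "data": {
  "deltas": [
    {"tx":0.001,"ty":-0.001,"tz":0.055,"wx":0,"wy":0.002,"wz":0.015},
    {"tx":0.002,"ty":-0.0018,"tz":0.11,"wx":0,"wy":0.004,"wz":0.03},
    {"tx":0.003,"ty":-0.0018,"tz":0.165,"wx":-0.001,"wy":0.004,"wz":0.0434},
    {"tx":0.0032,"ty":-0.0018,"tz":0.22,"wx":-0.001,"wy":0.004,"wz":0.0434},
    {"tx":0.0032,"ty":-0.0018,"tz":0.255,"wx":-0.001,"wy":0.004,"wz":0.0434}
  ]
}}

```text
time_s: 12.2
tool_pos: [0.3352, 0.2788, 0.0419]
tool_rot: [0.378, -3.117, 0.002]
wrist_force: [0.2, -0.3, -0.5]
finger_gap: 0.0853
finger_force: 0.0
```

Request:
{"op": "play_rows", "data": {
  "deltas": [
    {"tx":0,"ty":0,"tz":0.02,"wx":0,"wy":0,"wz":0},
    {"tx":0,"ty":0,"tz":0.04,"wx":0,"wy":0,"wz":0},
    {"tx":0,"ty":0,"tz":0.055,"wx":0,"wy":0,"wz":0},
    {"tx":0,"ty":0,"tz":0.065,"wx":0,"wy":0,"wz":0},
    {"tx":0,"ty":0,"tz":0.065,"wx":0,"wy":0,"wz":0}
  ]
}}

```text
time_s: 12.62
tool_pos: [0.3356, 0.2794, 0.0046]
tool_rot: [0.378, -3.117, 0.002]
wrist_force: [-0.6, -0.5, -0.1]
finger_gap: 0.0852
finger_force: 0.0
```

```bash
python3 - <<'E'
from h import *
T=pose();print(T.round(4));rows(T,[([.3365,.2797,.002],down(.241))])
E
```

```text
[[-0.9709 -0.2393 -0.0015  0.3356]
 [-0.2393  0.9709 -0.0014  0.2794]
 [ 0.0018 -0.001  -1.      0.0046]
 [ 0.      0.      0.      1.    ]]
-0.0016 0.0000 0.0044 -0.0013 -0.0022 0.0008
```

Close, then wait.

Request:
{"op": "play_rows", "data": {
  "deltas": [
    {"tx":0,"ty":0,"tz":0.004,"wx":0,"wy":0,"wz":0},
    {"tx":0,"ty":0,"tz":0.004,"wx":0,"wy":0,"wz":0},
    {"tx":0,"ty":0,"tz":0.004,"wx":0,"wy":0,"wz":0},
    {"tx":0,"ty":0,"tz":0.004,"wx":0,"wy":0,"wz":0},
    {"tx":0,"ty":0,"tz":0.004,"wx":0,"wy":0,"wz":0}
  ],
  "grip": -1
}}

```text
time_s: 13.03
tool_pos: [0.3362, 0.28, 0.0037]
tool_rot: [-0.379, 3.119, -0.0]
wrist_force: [-1.2, -1.3, 5.4]
finger_gap: 0.0579
finger_force: 64.4
```

Request:
{"op": "play_rows", "data": {
  "deltas": [
    {"tx":0,"ty":0,"tz":0,"wx":0,"wy":0,"wz":0},
    {"tx":0,"ty":0,"tz":-0.01,"wx":0,"wy":0,"wz":0},
    {"tx":0,"ty":0,"tz":-0.05,"wx":0,"wy":0,"wz":0},
    {"tx":0,"ty":0,"tz":-0.1,"wx":0,"wy":0,"wz":0},
    {"tx":0,"ty":0,"tz":-0.16,"wx":0,"wy":0,"wz":0}
  ]
}}

```text
time_s: 13.45
tool_pos: [0.3349, 0.2791, 0.0998]
tool_rot: [0.379, -3.116, 0.003]
wrist_force: [0.3, 0.8, -2.0]
finger_gap: 0.0578
finger_force: 64.9
```

```bash
python3 - <<'E'
from h import *
c=snap('wrist','w11');s=snap('scene','s5');print(pose().round(4),read_state()['finger_gap'])
cv2.imwrite('pics/v11.png',cv2.resize(np.vstack([c['image'],s['image']])[:,:,::-1],(480,600),interpolation=cv2.INTER_AREA))
E
```

```text
[[-0.9708 -0.2397  0.0051  0.3381]
 [-0.2396  0.9709  0.0041  0.2818]
 [-0.0059  0.0028 -1.      0.1043]
 [ 0.      0.      0.      1.    ]] 0.05792725651473992
```

View pics/v11.png

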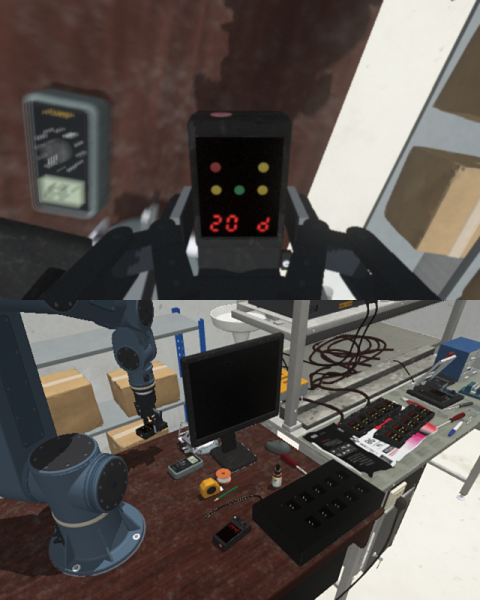

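Module is held: the display ("20 d") is at the gripper's far side and the buttons face the camera. Now I'll measure the plate profile for the placement, and the module's position in the hand.

```bash
python3 - <<'E'
from h import *
psi=.036
for f in('w9','top4','w10','s5','s4'):
    P=pts(load(f)).reshape(-1,3)
    d=np.array([np.cos(psi),np.sin(psi)]);n=np.array([-d[1],d[0]]);s=(P[:,:2]-O)@d;t=(P[:,:2]-O)@n;z=P[:,2]
    m=(abs(t)<.03)&(s>-.04)&(s<.03)&(z>.04)&(z<.14)
    if m.sum()<100: continue
    A=np.c_[s[m],t[m],np.ones(m.sum())];b=z[m]
    for _ in range(5):
        k=np.linalg.lstsq(A,b,rcond=None)[0];e=abs(A@k-b)<.004;A,b=A[e],b[e]
    th=np.arctan(k[0]);h=(z-k[0]*s-k[1]*t-k[2])*np.cos(th)   # normal dist
    u=s*np.cos(th)+(z-k[2])*np.sin(th)                      # along plate, 0 below O
    w=(abs(t)<.036)&(abs(h)<.03)
    print(f,'tilt',th.round(4),'crossslope',k[1].round(4),'z at O',k[2].round(4),'model',(.042+.066*np.tan(th)+.006/np.cos(th)).round(4))
    prof=[(round(x*1000),round(np.median(h[w&(abs(u-x)<.0015)])*1000,1),int((w&(abs(u-x)<.0015)).sum())) for x in np.arange(-.09,-.06,.003) if (w&(abs(u-x)<.0015)).any()]
    print(' ',prof)
    e=(abs(h)<.005)&(abs(t)<.036)&(u<.1); lip=(h>.008)&(h<.016)&(abs(t)<.036)&(u<-.05)&(u>-.1)
    edges=(abs(h)<.004)&(abs(u)<.03)&(abs(t)<.05)
    print('  rear edge u',np.percentile(u[e&((t>.012)|(t<-.012))],99.5).round(4),'lip u',np.percentile(u[lip],[2,50,98]).round(4),lip.sum(),'t edges',np.percentile(t[edges],[.5,99.5]).round(4))
# in hand
c=load('w11');P=pts(c).reshape(-1,3);T=pose();Q=(P-T[:3,3])@T[:3,:3]
m=(abs(Q[:,1])<.02)&(Q[:,2]>-.03)&(Q[:,2]<-.012)&(Q[:,0]>-.03)&(Q[:,0]<.09)
q=Q[m];print('hand',len(q),np.percentile(q[:,0],[95,99,99.7]),np.polyfit(q[q[:,0]<.05][:,0],q[q[:,0]<.05][:,2],1))
for x in(.0,.02,.04):
    r=Q[(abs(Q[:,0]-x)<.006)&(abs(Q[:,1])<.045)&(Q[:,2]>-.028)&(Q[:,2]<-.014)];print(x,np.percentile(r[:,1],[1,99]).round(4))
E
```

```text
w9 tilt 0.6168 crossslope 0.0003 z at O 0.0912 model 0.0962
  [(-90, np.float64(-12.5), 24), (-78, np.float64(9.2), 1), (-75, np.float64(11.7), 206), (-72, np.float64(8.7), 523), (-69, np.float64(-0.2), 210), (-66, np.float64(-0.1), 215), (-63, np.float64(-0.1), 209)]
  rear edge u 0.0553 lip u [-0.0762 -0.0729 -0.0708] 500 t edges [-0.0413  0.0449]
top4 tilt 0.6192 crossslope 0.0054 z at O 0.0901 model 0.0964
  [(-90, np.float64(-10.3), 5), (-75, np.float64(11.4), 12), (-72, np.float64(11.4), 38), (-69, np.float64(4.9), 100), (-66, np.float64(0.3), 29), (-63, np.float64(-0.2), 35)]
  rear edge u 0.0647 lip u [-0.0741 -0.0707 -0.0679] 78 t edges [-0.04   0.044]
w10 tilt 0.6162 crossslope -0.0038 z at O 0.0914 model 0.0961
  [(-90, np.float64(-13.0), 16), (-81, np.float64(-3.2), 142), (-78, np.float64(-1.3), 147), (-75, np.float64(11.6), 215), (-72, np.float64(10.8), 243), (-69, np.float64(-0.4), 166), (-66, np.float64(-0.3), 146), (-63, np.float64(-0.3), 143)]
  rear edge u 0.0207 lip u [-0.0769 -0.0739 -0.0711] 429 t edges [-0.0416  0.0488]
hand 16102 [0.05816778 0.06020927 0.06042084] [-0.01128267 -0.01618799]
0.0 [-0.0319  0.0261]
0.02 [-0.0361  0.0306]
0.04 [-0.0303  0.0246]
```

```bash
sed -i 's/^O=.*/O=np.array([.5125,.2020])/' h.py; cat > hand.py <<'E'
from h import *
import sys
X=np.array([[3e-4,-.9462,-.3237,.0822],[1,3e-4,-1e-4,-8e-4],[2e-4,-.3237,.9462,-.1419],[0,0,0,1]])
c=snap('wrist',sys.argv[1]);P=pts(c).reshape(-1,3);T=np.array(c['extrinsics'])@np.linalg.inv(X);Q=(P-T[:3,3])@T[:3,:3]
print(T[:3,3].round(4),pose()[:3,3].round(4))
m=(abs(Q[:,1])<.02)&(abs(Q[:,2]+.0212)<.004)&(Q[:,0]>-.03)&(Q[:,0]<.09)
q=Q[m];k=q[:,0]<.05;print('hand',len(q),np.percentile(q[:,0],[95,98,99,99.7]).round(4),np.polyfit(q[k,0],q[k,2],1).round(4))
for x in(.02,.03,.04,.05):
    r=Q[(abs(Q[:,0]-x)<.005)&(abs(Q[:,1])<.045)&(abs(Q[:,2]+.0212)<.003)];print(x,np.percentile(r[:,1],[1,99]).round(4))
E
python3 hand.py w12; python3 - <<'E'
from h import *
T=pose()
# place pose: module underside centre at seat + x*58+gap ; TCP is 3.7 mm above underside
def place(psi,th,dx,dz,x0=.0575,off=.0037,t0=0.):
    Rm=down(psi,th);ax,ay,az=-Rm[:,0],Rm[:,1],-Rm[:,2]
    d=np.array([np.cos(psi),np.sin(psi)]);H=np.r_[O-.066*d,.042]
    return H+.006*ax+.006*az+(x0+dx)*ax+(off+dz)*az+t0*ay,Rm
a=place(.037,.615,.015,.10);b=place(.037,.615,.006,.012);w=([.40,.245,.2],down(.12,.25))
print(a[0],b[0]);rows(T,[w]);rows(mk(*w),[a]);rows(mk(*a),[b])
E
```

```text
[0.3376 0.2813 0.1043] [0.3373 0.2811 0.1018]
hand 15786 [0.0537 0.0553 0.0558 0.0561] [ 0.0025 -0.0207]
0.02 [-0.0283  0.0267]
0.03 [-0.0282  0.0266]
0.04 [-0.0282  0.0267]
0.05 [-0.0281  0.0267]
[0.44736897 0.19958905 0.17689129] [0.49076064 0.20119528 0.0998226 ]
-0.0876 -0.0832 -0.1635 0.0219 -0.3133 0.1543
-0.0576 -0.0846 0.0545 0.0445 -0.4645 0.0965
0.0150 0.0000 0.1467 0.0000 0.0000 0.0000
```

Request:
{"op": "play_rows", "data": {
  "deltas": [
    {"tx":-0.012,"ty":-0.01,"tz":-0.04,"wx":0.004,"wy":-0.06,"wz":0.03},
    {"tx":-0.03,"ty":-0.028,"tz":-0.075,"wx":0.008,"wy":-0.12,"wz":0.06},
    {"tx":-0.05,"ty":-0.047,"tz":-0.11,"wx":0.013,"wy":-0.18,"wz":0.09},
    {"tx":-0.07,"ty":-0.066,"tz":-0.14,"wx":0.017,"wy":-0.25,"wz":0.12},
    {"tx":-0.0876,"ty":-0.0832,"tz":-0.1635,"wx":0.0219,"wy":-0.3133,"wz":0.1543}
  ]
}}

```text
time_s: 14.02
tool_pos: [0.3996, 0.2436, 0.1979]
tool_rot: [-0.172, 2.888, 0.017]
wrist_force: [0.2, 0.1, -2.4]
finger_gap: 0.0578
finger_force: 65.5
```

Request:
{"op": "play_rows", "data": {
  "deltas": [
    {"tx":-0.0115,"ty":-0.017,"tz":0.011,"wx":0.009,"wy":-0.093,"wz":0.019},
    {"tx":-0.023,"ty":-0.034,"tz":0.022,"wx":0.018,"wy":-0.186,"wz":0.039},
    {"tx":-0.0345,"ty":-0.051,"tz":0.033,"wx":0.027,"wy":-0.279,"wz":0.058},
    {"tx":-0.046,"ty":-0.068,"tz":0.044,"wx":0.036,"wy":-0.372,"wz":0.077},
    {"tx":-0.0576,"ty":-0.0846,"tz":0.0545,"wx":0.0445,"wy":-0.4645,"wz":0.0965}
  ]
}}

```text
time_s: 14.43
tool_pos: [0.4459, 0.1977, 0.1731]
tool_rot: [-0.047, 2.528, 0.01]
wrist_force: [0.7, 0.6, -1.8]
finger_gap: 0.0579
finger_force: 65.6
```

Request:
{"op": "play_rows", "data": {
  "deltas": [
    {"tx":0,"ty":0,"tz":0,"wx":0,"wy":0,"wz":0},
    {"tx":0,"ty":0,"tz":0,"wx":0,"wy":0,"wz":0},
    {"tx":0,"ty":0,"tz":0,"wx":0,"wy":0,"wz":0},
    {"tx":0,"ty":0,"tz":0,"wx":0,"wy":0,"wz":0},
    {"tx":0,"ty":0,"tz":0,"wx":0,"wy":0,"wz":0}
  ]
}}

```text
time_s: 14.85
tool_pos: [0.4468, 0.1993, 0.1746]
tool_rot: [-0.048, 2.531, 0.011]
wrist_force: [0.1, 0.5, -1.5]
finger_gap: 0.0577
finger_force: 65.5
```

```bash
cat >> h.py <<'E'
def place(psi,th,dx,dz,x0=.0575,off=.0040,t0=0.):
    Rm=down(psi,th);ax,ay,az=-Rm[:,0],Rm[:,1],-Rm[:,2]
    d=np.array([np.cos(psi),np.sin(psi)]);H=np.r_[O-.066*d,.042]
    return H+.006*ax+.006*az+(x0+dx)*ax+(off+dz)*az+t0*ay,Rm
E
cat > rel.py <<'E'
from h import *
import sys
X=np.array([[3e-4,-.9462,-.3237,.0822],[1,3e-4,-1e-4,-8e-4],[2e-4,-.3237,.9462,-.1419],[0,0,0,1]])
c=snap('wrist',sys.argv[1]);T=np.array(c['extrinsics'])@np.linalg.inv(X);print(T[:3,3].round(4));rows(T,[place(.037,.615,.006,.012)])
P=pts(c).reshape(-1,3);Q=(P-T[:3,3])@T[:3,:3]  # tool frame: x down-plate, z into plate
for lo,hi in((.055,.2),):
  for x in np.arange(.055,.095,.003):
    r=Q[(abs(Q[:,0]-x)<.0015)&(abs(Q[:,1])<.025)];print(round(x,3),len(r),np.percentile(r[:,2],[10,50,90]).round(4) if len(r) else '')
E
python3 rel.py w13
```

```text
[0.4462 0.1991 0.174 ]
0.0098 0.0010 0.1434 -0.0025 -0.0059 0.0026
0.055 1753 [-0.0211 -0.0188  0.1017]
0.058 965 [-0.012  -0.0047  0.1022]
0.061 262 [0.1013 0.1022 0.1031]
0.064 275 [0.1013 0.1023 0.1031]
0.067 302 [0.1014 0.1022 0.1029]
0.07 209 [0.0902 0.0914 0.1024]
0.073 276 [0.0894 0.0902 0.0911]
0.076 342 [0.0902 0.0921 0.1039]
0.079 266 [0.1033 0.1044 0.1056]
0.082 1259 [-0.1419 -0.1419  0.1273]
0.085 233 [0.1349 0.1362 0.1383]
0.088 246 [0.116  0.1365 0.1384]
0.091 230 [0.1139 0.1368 0.139 ]
0.094 190 [0.1114 0.1373 0.1418]
```

Request:
{"op": "play_rows", "data": {
  "deltas": [
    {"tx":0.002,"ty":0,"tz":0.03,"wx":-0.002,"wy":-0.003,"wz":0.002},
    {"tx":0.005,"ty":0.001,"tz":0.065,"wx":-0.0025,"wy":-0.005,"wz":0.0026},
    {"tx":0.009,"ty":0.001,"tz":0.1,"wx":-0.0025,"wy":-0.005,"wz":0.0026},
    {"tx":0.012,"ty":0.001,"tz":0.13,"wx":-0.0025,"wy":-0.005,"wz":0.0026},
    {"tx":0.012,"ty":0.001,"tz":0.145,"wx":-0.0025,"wy":-0.005,"wz":0.0026}
  ]
}}

```text
time_s: 15.32
tool_pos: [0.4903, 0.2004, 0.0965]
tool_rot: [-0.047, 2.529, 0.013]
wrist_force: [-1.2, -0.4, -1.2]
finger_gap: 0.0576
finger_force: 65.5
```

Request:
{"op": "play_rows", "data": {
  "deltas": [
    {"tx":0,"ty":0,"tz":0,"wx":0,"wy":0,"wz":0},
    {"tx":0,"ty":0,"tz":0,"wx":0,"wy":0,"wz":0},
    {"tx":0,"ty":0,"tz":0,"wx":0,"wy":0,"wz":0},
    {"tx":0,"ty":0,"tz":0,"wx":0,"wy":0,"wz":0},
    {"tx":0,"ty":0,"tz":0,"wx":0,"wy":0,"wz":0}
  ]
}}

```text
time_s: 15.73
tool_pos: [0.4903, 0.201, 0.0994]
tool_rot: [-0.046, 2.525, 0.015]
wrist_force: [-0.5, -0.4, -1.7]
finger_gap: 0.058
finger_force: 65.5
```

```bash
cat > rel2.py <<'E'
from h import *
import sys
X=np.array([[3e-4,-.9462,-.3237,.0822],[1,3e-4,-1e-4,-8e-4],[2e-4,-.3237,.9462,-.1419],[0,0,0,1]])
c=snap('wrist',sys.argv[1]);T=np.array(c['extrinsics'])@np.linalg.inv(X);print(T[:3,3].round(4));rows(T,[place(.037,.615,0,0)])
P=pts(c).reshape(-1,3);Q=(P-T[:3,3])@T[:3,:3]
for x in np.arange(.050,.082,.002):
    r=Q[(abs(Q[:,0]-x)<.001)&(abs(Q[:,1])<.025)&(Q[:,2]>-.05)];print(round(x,3),len(r),np.percentile(r[:,2],[10,50,90]).round(4) if len(r) else '')
# plate side edges in tool y, just up/down of fingers
for x in(.05,.058,.066):
    r=Q[(abs(Q[:,0]-x)<.004)&(abs(Q[:,1])<.06)&(abs(Q[:,2]-float(sys.argv[2]))<.004)];print('edge y',x,len(r),np.percentile(r[:,1],[1,99]).round(4) if len(r) else '')
print(read_state()['wrist_force'].round(2))
E
python3 rel2.py w14 .0142
```

```text
[0.4897 0.2007 0.0987]
0.0075 0.0007 0.0190 0.0001 0.0010 -0.0002
0.05 587 [-0.0218 -0.0209 -0.0201]
0.052 617 [-0.0217 -0.021  -0.0203]
0.054 760 [-0.0215 -0.0206  0.0148]
0.056 1933 [-0.0198 -0.0116  0.0152]
0.058 557 [-0.0102  0.0151  0.016 ]
0.06 396 [0.0145 0.0152 0.0161]
0.062 100 [0.0144 0.0151 0.016 ]
0.064 432 [0.0029 0.0037 0.0047]
0.066 518 [0.0025 0.0034 0.0041]
0.068 723 [0.0032 0.0047 0.0141]
0.07 440 [0.0156 0.0165 0.0174]
0.072 403 [0.0166 0.0175 0.0187]
0.074 638 [0.019  0.0384 0.048 ]
0.076 251 [0.0476 0.049  0.051 ]
0.078 336 [0.048  0.0492 0.0514]
0.08 290 [0.0482 0.0496 0.0516]
edge y 0.05 432 [-0.0411  0.0402]
edge y 0.058 2287 [-0.0403  0.0393]
edge y 0.066 861 [-0.0481  0.0471]
[ 0.48  0.31 -1.49]
```

Request:
{"op": "play_rows", "data": {
  "deltas": [
    {"tx":0.001,"ty":0,"tz":0.004,"wx":0,"wy":0,"wz":0},
    {"tx":0.002,"ty":0,"tz":0.008,"wx":0,"wy":0,"wz":0},
    {"tx":0.003,"ty":0,"tz":0.012,"wx":0,"wy":0,"wz":0},
    {"tx":0.004,"ty":0,"tz":0.0155,"wx":0,"wy":0,"wz":0},
    {"tx":0.004,"ty":0,"tz":0.0155,"wx":0,"wy":0,"wz":0}
  ]
}}

```text
time_s: 16.2
tool_pos: [0.4934, 0.2006, 0.0889]
tool_rot: [-0.046, 2.527, 0.014]
wrist_force: [-0.2, -0.9, -1.0]
finger_gap: 0.0576
finger_force: 65.6
```

Request:
{"op": "play_rows", "data": {
  "deltas": [
    {"tx":0,"ty":0,"tz":0,"wx":0,"wy":0,"wz":0},
    {"tx":0,"ty":0,"tz":0,"wx":0,"wy":0,"wz":0},
    {"tx":0,"ty":0,"tz":0,"wx":0,"wy":0,"wz":0},
    {"tx":0,"ty":0,"tz":0,"wx":0,"wy":0,"wz":0},
    {"tx":0,"ty":0,"tz":0,"wx":0,"wy":0,"wz":0}
  ]
}}

```text
time_s: 16.62
tool_pos: [0.4936, 0.2007, 0.0896]
tool_rot: [-0.046, 2.526, 0.014]
wrist_force: [-0.6, -0.1, -2.0]
finger_gap: 0.0575
finger_force: 65.6
```

```bash
python3 rel2.py w15 .006|grep -v edge
```

```text
[0.493  0.2005 0.0889]
0.0025 0.0013 0.0026 -0.0007 -0.0002 -0.0001
0.05 593 [-0.0218 -0.021  -0.0203]
0.052 597 [-0.0218 -0.021  -0.0202]
0.054 678 [-0.0217 -0.0208 -0.0199]
0.056 1707 [-0.0199 -0.0131  0.0043]
0.058 407 [-0.0124  0.0048  0.006 ]
0.06 237 [-0.0065 -0.0055 -0.0046]
0.062 550 [-0.0071 -0.0064 -0.0058]
0.064 552 [-0.0072 -0.0063 -0.0054]
0.066 831 [-0.0058  0.0016  0.007 ]
0.068 512 [0.0061 0.007  0.0079]
0.07 739 [0.0079 0.0101 0.029 ]
0.072 428 [0.0292 0.0315 0.0407]
0.074 342 [0.0379 0.0393 0.041 ]
0.076 353 [0.0382 0.0395 0.0415]
0.078 335 [0.0191 0.0398 0.0417]
0.08 283 [0.0174 0.0396 0.042 ]
[-0.35 -0.45 -1.61]
```

Request:
{"op": "play_rows", "data": {
  "deltas": [
    {"tx":0.0005,"ty":0,"tz":0.0005,"wx":0,"wy":0,"wz":0},
    {"tx":0.001,"ty":0.0005,"tz":0.001,"wx":0,"wy":0,"wz":0},
    {"tx":0.0015,"ty":0.0007,"tz":0.0014,"wx":0,"wy":0,"wz":0},
    {"tx":0.0018,"ty":0.0007,"tz":0.0018,"wx":0,"wy":0,"wz":0},
    {"tx":0.0018,"ty":0.0007,"tz":0.0018,"wx":0,"wy":0,"wz":0}
  ]
}}

```text
time_s: 17.08
tool_pos: [0.4935, 0.2011, 0.0883]
tool_rot: [-0.046, 2.526, 0.014]
wrist_force: [-2.3, -1.8, 3.3]
finger_gap: 0.0579
finger_force: 66.5
```

Request:
{"op": "play_rows", "data": {
  "deltas": [
    {"tx":0.0005,"ty":0,"tz":0.0004,"wx":0,"wy":0,"wz":0},
    {"tx":0.001,"ty":0,"tz":0.0008,"wx":0,"wy":0,"wz":0},
    {"tx":0.001,"ty":0,"tz":0.0008,"wx":0,"wy":0,"wz":0},
    {"tx":0.001,"ty":0,"tz":0.0008,"wx":0,"wy":0,"wz":0},
    {"tx":0.001,"ty":0,"tz":0.0008,"wx":0,"wy":0,"wz":0}
  ]
}}

```text
time_s: 17.5
tool_pos: [0.4938, 0.2012, 0.0881]
tool_rot: [-0.045, 2.525, 0.014]
wrist_force: [-2.6, -3.8, 9.4]
finger_gap: 0.0576
finger_force: 67.0
```

```bash
python3 rel2.py w16 .004|sed -n '1,2p;5,10p;$p'
```

```text
[0.4932 0.2009 0.0875]
0.0014 0.0006 0.0003 -0.0011 0.0020 -0.0007
0.054 676 [-0.0217 -0.0209 -0.02  ]
0.056 1647 [-0.02   -0.0136  0.0019]
0.058 270 [-0.0132 -0.0055  0.0043]
0.06 419 [-0.0082 -0.0075 -0.0067]
0.062 532 [-0.0088 -0.008  -0.0071]
0.064 708 [-0.0083 -0.0073 -0.0027]
[-3.34 -3.69  9.05]
```

Request:
{"op": "play_rows", "data": {
  "deltas": [
    {"tx":0.0004,"ty":0,"tz":-0.0006,"wx":0,"wy":0,"wz":0},
    {"tx":0.0008,"ty":0,"tz":-0.0006,"wx":0,"wy":0,"wz":0},
    {"tx":0.0012,"ty":0,"tz":-0.0006,"wx":0,"wy":0,"wz":0},
    {"tx":0.0016,"ty":0,"tz":-0.0006,"wx":0,"wy":0,"wz":0},
    {"tx":0.0016,"ty":0,"tz":-0.0006,"wx":0,"wy":0,"wz":0}
  ]
}}

```text
time_s: 17.97
tool_pos: [0.4921, 0.2011, 0.087]
tool_rot: [-0.046, 2.526, 0.014]
wrist_force: [1.2, 0.4, 0.8]
finger_gap: 0.0574
finger_force: 65.8
```

```bash
python3 rel2.py w17 .004|sed -n '1,2p;5,10p;$p'
```

```text
[0.4916 0.2009 0.0864]
-0.0018 0.0005 0.0005 -0.0008 -0.0000 -0.0001
0.054 665 [-0.0216 -0.0208 -0.0199]
0.056 1336 [-0.02   -0.0154 -0.0074]
0.058 490 [-0.0106 -0.0075 -0.0061]
0.06 550 [-0.0084 -0.0077 -0.007 ]
0.062 627 [-0.0083 -0.0071 -0.0059]
0.064 831 [-0.0046  0.0047  0.0058]
[ 0.04 -0.    0.82]
```

Request:
{"op": "play_rows", "data": {
  "deltas": [
    {"tx":0,"ty":0,"tz":0,"wx":0,"wy":0,"wz":0},
    {"tx":0,"ty":0,"tz":0,"wx":0,"wy":0,"wz":0},
    {"tx":0,"ty":0,"tz":0,"wx":0,"wy":0,"wz":0},
    {"tx":0,"ty":0,"tz":0,"wx":0,"wy":0,"wz":0},
    {"tx":0,"ty":0,"tz":0,"wx":0,"wy":0,"wz":0}
  ],
  "grip": 0.8
}}

```text
time_s: 18.43
tool_pos: [0.492, 0.2011, 0.0869]
tool_rot: [-0.046, 2.527, 0.014]
wrist_force: [0.4, 0.1, 0.6]
finger_gap: 0.0769
finger_force: 0.0
```

```bash
python3 rel2.py w18 .004|sed -n '1,2p;5,10p;$p'
```

```text
[0.4914 0.2009 0.0863]
-0.0021 0.0006 0.0004 -0.0008 -0.0005 -0.0000
0.054 687 [-0.0216 -0.0207 -0.0199]
0.056 1320 [-0.0199 -0.0151 -0.0072]
0.058 491 [-0.0084 -0.0073 -0.0062]
0.06 545 [-0.0084 -0.0077 -0.007 ]
0.062 878 [-0.0081 -0.0065  0.0025]
0.064 592 [0.002  0.0052 0.0061]
[ 0.36 -0.26  0.69]
```

Released without anything moving. Next I retreat along the plate normal, back off and inspect.

Request:
{"op": "play_rows", "data": {
  "deltas": [
    {"tx":0,"ty":0,"tz":-0.02,"wx":0,"wy":0,"wz":0},
    {"tx":0,"ty":0,"tz":-0.05,"wx":0,"wy":0,"wz":0},
    {"tx":0,"ty":0,"tz":-0.1,"wx":0,"wy":0,"wz":0},
    {"tx":0,"ty":0,"tz":-0.15,"wx":0,"wy":0,"wz":0},
    {"tx":0,"ty":0,"tz":-0.2,"wx":0,"wy":0,"wz":0}
  ]
}}

```text
time_s: 18.9
tool_pos: [0.4218, 0.1981, 0.1858]
tool_rot: [-0.046, 2.527, 0.014]
wrist_force: [-0.6, 1.2, 0.9]
finger_gap: 0.0766
finger_force: 0.0
```

Request:
{"op": "play_rows", "data": {
  "deltas": [
    {"tx":0,"ty":0,"tz":-0.06,"wx":0,"wy":0,"wz":0},
    {"tx":0,"ty":0,"tz":-0.1,"wx":0,"wy":0.1,"wz":0},
    {"tx":0,"ty":0,"tz":-0.12,"wx":0,"wy":0.2,"wz":0},
    {"tx":0,"ty":0,"tz":-0.12,"wx":0,"wy":0.3,"wz":0},
    {"tx":0,"ty":0,"tz":-0.12,"wx":0,"wy":0.3,"wz":0}
  ]
}}

```text
time_s: 19.32
tool_pos: [0.3829, 0.198, 0.2456]
tool_rot: [-0.049, 2.764, 0.011]
wrist_force: [0.4, -0.4, -0.6]
finger_gap: 0.0765
finger_force: 0.0
```

```bash
python3 - <<'E'
from h import *
c=snap('wrist','w20');t=snap('top','top5');print(pose().round(3)[:3,3],read_state()['time_s'])
b=cv2.resize(t['image'][160:320,180:372],(480,400),interpolation=cv2.INTER_CUBIC)
a=cv2.resize(c['image'],(480,300),interpolation=cv2.INTER_AREA)
cv2.imwrite('pics/v20.png',cv2.resize(np.vstack([a,b]),(411,600),interpolation=cv2.INTER_AREA)[:,:,::-1])
psi=.037
for f,C in(('w20',c),('top5',t)):
    P=pts(C).reshape(-1,3);d=np.array([np.cos(psi),np.sin(psi)]);n=np.array([-d[1],d[0]]);s=(P[:,:2]-O)@d;u=(P[:,:2]-O)@n;z=P[:,2]
    m=(abs(u)<.02)&(s>-.06)&(s<-.005)&(z>.06)&(z<.16);A=np.c_[s[m],u[m],np.ones(m.sum())];b=z[m]
    for _ in range(6):
        k=np.linalg.lstsq(A,b,rcond=None)[0];e=abs(A@k-b)<.004;A,b=A[e],b[e]
    print(f,len(b),'module face tilt',np.arctan(k[0]).round(4),'cross',k[1].round(4))
    h=(z-k[0]*s-k[1]*u-k[2])*np.cos(np.arctan(k[0]))
    for s0 in(-.05,-.04,-.03,-.02,-.01,0):
        r=(abs(s-s0)<.005)&(abs(u)<.06);a1=u[r&(abs(h)<.004)];a2=u[r&(abs(h+.025)<.004)]
        print(s0,np.percentile(a1,[1,99]).round(4) if len(a1)>9 else '',np.percentile(a2,[1,99]).round(4) if len(a2)>9 else '')
    for nm,z0,z1 in(('nose',.005,.017),('tab',.022,.036)):
        g=P[(P[:,0]>.418)&(P[:,0]<.438)&(P[:,1]>.17)&(P[:,1]<.23)&(z>z0)&(z<z1)]
        if len(g)>3: print(nm,len(g),np.percentile(g[:,1],[5,50,95]).round(4))
E
```

```text
[0.382 0.197 0.243] 19.4167
w20 2150 module face tilt 0.6161 cross -0.0019
-0.05 [-0.0285  0.0268] [-0.0409  0.0391]
-0.04 [-0.0286  0.0268] [-0.041   0.0392]
-0.03 [-0.0288  0.027 ] [-0.0411  0.0552]
-0.02 [-0.0289  0.027 ] [-0.0413  0.059 ]
-0.01 [-0.029   0.0271] [-0.0415  0.0395]
0 [-0.0272  0.033 ] [-0.0417  0.0397]
nose 18 [0.1932 0.1935 0.2031]
tab 113 [0.1945 0.1979 0.2015]
top5 446 module face tilt 0.6117 cross -0.0162
-0.05 [-0.0273  0.0273] [-0.0403  0.0415]
-0.04 [-0.0275  0.0278] [-0.0401  0.041 ]
-0.03 [-0.0273  0.0277] [-0.04    0.0409]
-0.02 [-0.0275  0.0276] [-0.0398  0.0591]
-0.01 [-0.0276  0.0267] [-0.0401  0.0413]
0 [-0.0256  0.0341] [-0.0399  0.041 ]
nose 7 [0.1944 0.1956 0.1978]
tab 29 [0.1955 0.1995 0.2025]
```

View pics/v20.png

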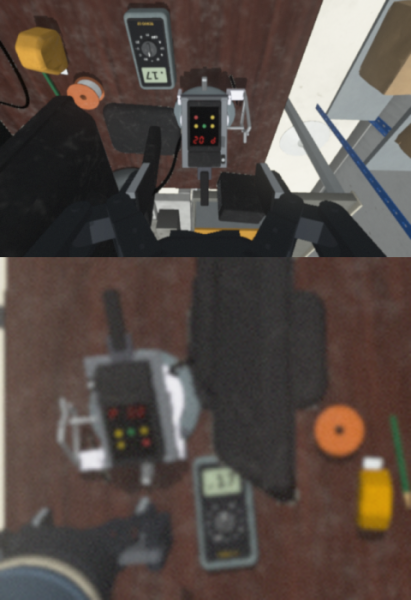

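The module is centred, straight and against the lip with its display end up. The tab is over the nose (0.198 both) and the tilt is about 0.615. Handing in.

```bash
python3 -c "
from station import *
print(close_job())"
```

```text
the job is handed in; nothing more can be done
None
```

The job is handed in at about 19.4 s of the 59 s allowed. By my last camera check the stand is on its marks, with the tab over the pointer and the tilt at about 35°, and the module lies face up, display end uppermost, centred, straight and against the lip. I touched nothing but the lever and the module, and I have had no verdict back.

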